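# Turn the probe thermometer round in its bench holster

### The arm

A 6-joint arm with a two-finger parallel gripper is mounted at the origin on a cart in front of the work surface, level with it; the furniture and walls round the work are solid. World frame = base frame: x ahead of the robot, y to its left, z up, the work surface at z = 0. Lengths are in m, angles in rad, forces in N, time in s.
With the tool pointing down it reaches from about 0.275 to 0.75 m from the base axis. Payload 10.2 kg.
Tool frame: the origin (TCP) lies between the finger pads; the fingertips stand 11 mm ahead of it and the grasp point (between the pads) lies 8 mm behind it (ctrl.tips_ahead is the distance from the TCP to the fingertips, in m); z points along the fingers, x is the direction in which the jaws open and shut, and the axes are right-handed (so a half turn about z gives the same grasp; the last joint's range is limited). The gripper opens to 85 mm and grips with 20 to 120 N. Pads are 22 mm wide; open, the fingers measure 114 mm over their backs; the gripper's body (76 mm by 85 mm) begins 54 mm behind the grasp point. The pads swing forward as they close: fully open they stand 13 mm farther back than shut.
Start: joints at [-1.382, 0.313, 1.498, -0, 1.331, -0.223], TCP at [0.21, -0.481, 0.242] pointing down, gripper open.
Joint ranges: [-2.94, 2.94], [-0.97, 2.17], [0.19, 2.56], [-1.23, 4.37], [0.02, 3.11], [-2.88, 2.88]. Speed limits (rad/s): [2.39, 2.39, 3.01, 3.14, 3.14, 3.14].

### API

Orientations are given as a rotation vector (axis times angle).
In Python, from bench import ctrl, cams, order gives the robot as it stands.
- The arm moves only by the tool arm_command, never from a script. Its argument "rows" is a list of rows, each an object of numbers: "dx", "dy", "dz": the shift along the tool's x, y, z in m; "twist": the turn about the tool's z in rad. A call has 1 to 12 rows; each row shifts and turns the pose as measured when the row begins, along the tool's axes as they then stand; what a row does not reach is not made up. A row lasts 1/12 s, in which the tool goes at most 41.7 mm and 7.16 degrees, less where a joint would pass 70% of its speed; a pose out of reach is approached as far as the arm can. A call is refused whole if a number of a shift passes 0.0417 or a number of a turn 0.125, either way. A call with a gripper value outside its range is refused whole. "jaw" is the finger opening in m, from 0 to 0.0854, set as the call begins (left out, the last holds). The fingers move at their own pace and stop on an object; "force" is the grip in N (left out, the last holds). Time passes only in rows, so rows that do not move let the fingers close. It gives the time, the measured TCP pose, the force and the opening at its end, in the units of the state.
- ctrl.read_state(): the state, without advancing time (a new reading comes with each control period).
- cams.get_image(name): name is "scene" or "side" or "wrist"; returns (picture, depth): 420x560x3 uint8, blue, green, red; 420x560 float32, m along the optical axis (not along the pixel's ray), 0 where there is no reading.
- cams.get_calibration(name): a dict with "fx", "fy", "cx", "cy" (pixels), "eye" and "attitude" of the camera in the world. Camera axes: x right, y up, looking along -z (the intrinsics and any distortion apply to the point x, -y, -z); pixel columns grow to the right and rows downward; lengths in m; the calibration is good to about 2 mm. The wrist camera is an equidistant fisheye: a pixel r from the principal point sees the ray r / f radians off the axis. A picture is of the moment at which its call begins: read the wrist's pose just before it. get_calibration takes no time and is no camera call; for the wrist camera it gives the pose at the moment of the call.
- order.job_done(): hands the job in, once; it reports no verdict.
The state is a dict: "time": time; "joints": joint angles; "joint_velocities": joint speeds; "tau": joint torques, N m; "position": TCP position; "ee_rot": TCP orientation; "ft_force": force on the tool from outside, world axes, zero at the start; "moment": the same for the moment, N m; "grip_width": opening from 0.0 (shut) to 1.0 (fully open).
Only numpy, scipy, OpenCV 4.12 (cv2) and the standard library are available. Lean on these libraries where they do the work, as an engineer would, in place of code of your own. Each camera call takes 0.05 s, during which the arm holds its last target.

### The job

The probe thermometer was put away the wrong way round: its handle is in the bench holster and its sharp probe points out at people. Turn it round, so that it lies in the holster probe first, display upward, pushed fully home until it stops, with only the rear half of the handle sticking out, and let go of it. Leave the marker, the finger oximeter and the plaster roll where they are.

Things in the scene. Friction and masses are not known exactly. Their poses are not given: they have to be found in the camera images.
- holster: low plain steel bench holster fixed to the table, 39 mm high, 66 mm wide, its open mouth roughly toward the robot's right. Origin: on the table under the middle of the mouth; x runs into the holster, y across, z up. Its floor is a 3 mm plate that also reaches 55 mm out in front of the mouth. Two flared lips stand out 11 mm in front of the mouth
- holster_end (a point): far end of the holster's centre line, on the table, 160 mm from holster: the line to here is the direction in. Inside: 42 mm wide to depth 15 mm, then a funnel narrowing to 16 mm at depth 45 mm, then a sleeve 16 mm wide to an end wall at depth 156 mm; underside of the roof 35 mm over the table. The handle cannot pass the funnel, which stops it either way round
- grip_centre (a point): middle of the thermometer's blue handle, half-way up (9 mm over its underside); y axis to the probe tip, z up (display side). Handle 96 mm long, 18 mm high, rounded, spindle-shaped: 30 mm wide near the middle, about 25 mm wide 30 mm ahead of or behind it. At the start its rear 29 to 40 mm is in the holster, the front and the probe stick out. 40 to 70 g in all
- probe_tip (a point): sharp end of the probe, a steel rod 4 mm in diameter and 100 mm long on the handle's axis (9 mm over the underside); 148 mm ahead of grip_centre, same axes. When home in the holster it lies about 151 mm in from the mouth
- marker_centre (a point): centre of a thick grey marker with a red cap, 18 x 137 x 18 mm, lying on the table: bystander. It lies far to the right: the table is bare between it and the thermometer, over 0.1 m wide, from 0.4 to 0.65 m ahead of the robot
- oximeter_centre (a point): centre of a finger oximeter, 33 x 58 x 30 mm, blue and white: bystander
- plaster_roll_centre (a point): centre of a white roll of plaster, 45 mm across, 30 mm high: bystander
Things that resemble listed ones, but are neither listed nor needed, are in the scene too. What is shaped like the holster but green or yellow is not meant.

How it is judged:
By the outcome, as a careful person would: the job done as asked, in the order asked, and still so for the second after the job is handed in, with the robot touching nothing.
It also fails if it takes over 56 s, if anything falls off the work surface, if the arm or the gripper's body presses on something with over 40 N, if the wrist force passes 120 N, or if a joint passes its speed limit or range.

## Working session

There is one attempt and no reset: what is moved stays moved. The work goes in short steps, Python scripts to look and compute and a tool call to move; the robot and the scene stay as the last step left them, time stands still between calls to the robot, and variables do not carry over. Pictures are saved under pics/ and viewed, and the job is handed in when it is done.

Besides the shell and the picture viewer there is one more tool, called after "Call:" by a JSON object that holds its "method" and its "body". arm_command: Moves the arm, as the interface text tells. Its arguments: {"type":"object","properties":{"rows":{"type":"array"},"jaw":{"type":"number"},"force":{"type":"number"}},"required":["rows"]}

```bash
ls; mkdir -p pics
python3 - <<'E'
from bench import ctrl,cams,order
import cv2
print(ctrl.read_state())
for n in("scene","side","wrist"):
    c=cams.get_calibration(n);print(n,c)
    im,d=cams.get_image(n);cv2.imwrite(f"pics/a_{n}.png",im)
E
```

```text
pics
{'time': 0.0, 'joints': array([-1.38241511e+00,  3.13434990e-01,  1.49845774e+00,  1.05141593e-05,
        1.33097284e+00, -2.23400142e-01]), 'joint_velocities': array([ 0.00023135, -0.00070647,  0.00079359, -0.00043157, -0.00036636,
        0.00014251]), 'tau': array([-6.28412290e-04, -4.12265074e+01, -2.59745693e+01, -2.49505629e-04,
        4.13007976e-03, -5.33282858e-06]), 'position': array([ 0.21007149, -0.48087271,  0.24173496]), 'ee_rot': array([-2.62789800e+00,  1.71987130e+00,  1.37693728e-03]), 'ft_force': array([ 0.57033724, -0.52581179, -0.24596004]), 'moment': array([ 0.03637479, -0.03601176,  0.02398929]), 'grip_width': 1.0047610700144125}
scene {'fx': 532.2291874228241, 'fy': 532.2291874228241, 'cx': 273.1131659389608, 'cy': 210.4233517730417, 'eye': array([-0.12699054,  0.47955308,  1.11418841]), 'attitude': array([ 0.39237228, -0.75464834, -2.12405866])}
side {'fx': 402.45014204514285, 'fy': 402.45014204514285, 'cx': 276.3509062677547, 'cy': 206.50939302873186, 'eye': array([0.02532055, 0.58976951, 0.72719669]), 'attitude': array([ 0.42025297, -1.06094828, -2.24604494])}
wrist {'fx': 325.19226210127806, 'fy': 325.19226210127806, 'cx': 278.67807271287114, 'cy': 212.50651350185305, 'eye': array([ 0.28589194, -0.44739931,  0.37358637]), 'attitude': array([-0.29130943,  0.19209252, -1.14809567])}
```

View pics/a_scene.png

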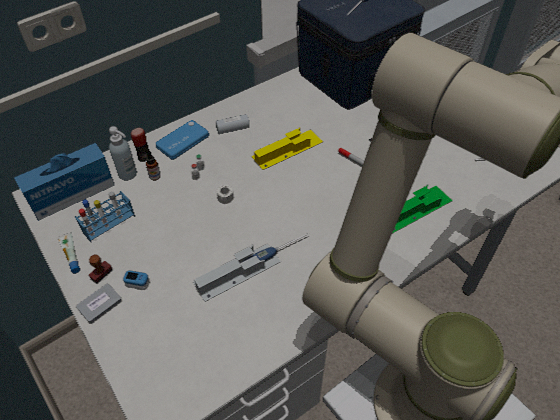

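View pics/a_side.png

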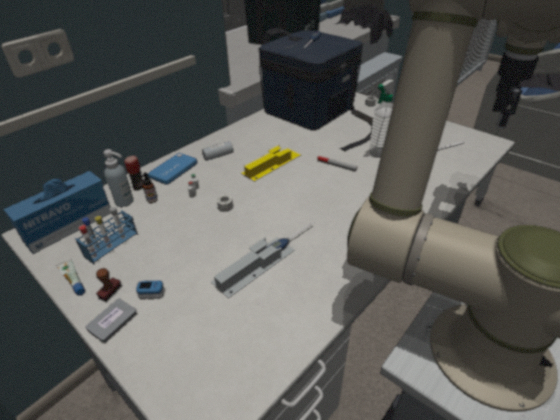

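View pics/a_wrist.png

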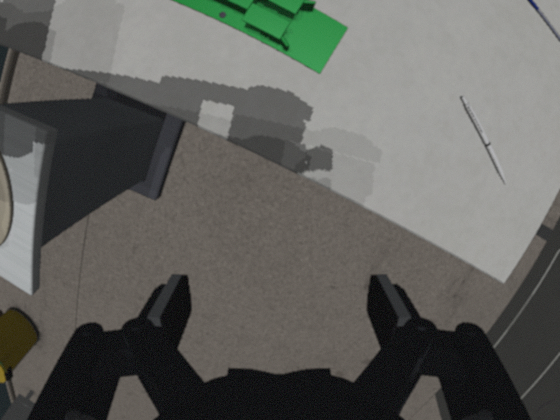

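The grey holster is at scene pixel (240,270), with the blue handle at (265,255) and the probe tip near (308,237). The oximeter is at (136,278), the plaster roll at (226,195) and the marker at (350,155). Next I'll build helpers and measure these.

```bash
cat > h.py <<'E'
import numpy as np, cv2
from scipy.spatial.transform import Rotation as R
from bench import ctrl,cams,order
def ray(c,u,v,fish=False):
    x=(u-c['cx'])/c['fx'];y=(v-c['cy'])/c['fy']
    if fish:
        r=np.hypot(x,y);s=np.sin(r)/r if r>1e-9 else 1.;d=np.array([x*s,-y*s,-np.cos(r)])
    else: d=np.array([x,-y,-1.])
    return R.from_rotvec(c['attitude']).apply(d)
def onz(c,u,v,z,fish=False):
    d=ray(c,u,v,fish);return c['eye']+d*(z-c['eye'][2])/d[2]
def proj(c,p,fish=False):
    q=R.from_rotvec(c['attitude']).inv().apply(np.asarray(p)-c['eye']);x,y,z=q[0],-q[1],-q[2]
    if fish:
        r=np.hypot(x,y);t=np.arctan2(r,z);x,y=x/r*t,y/r*t
    else: x,y=x/z,y/z
    return np.array([c['cx']+c['fx']*x,c['cy']+c['fy']*y])
def cloud(c,d,fish=False):
    v,u=np.mgrid[:d.shape[0],:d.shape[1]]
    x=(u-c['cx'])/c['fx'];y=(v-c['cy'])/c['fy']
    if fish:
        r=np.hypot(x,y)+1e-9;t=np.tan(r)/r;x=x*t;y=y*t
    P=np.stack([x*d,-y*d,-d],-1)
    return P@R.from_rotvec(c['attitude']).as_matrix().T+c['eye']
def snap(n):
    c=cams.get_calibration(n);im,d=cams.get_image(n);return c,im,d
E
python3 - <<'E'
from h import *
for n,(x0,y0,x1,y1) in {"scene":(180,220,320,310),"side":(200,215,330,300)}.items():
    c,im,d=snap(n)
    cv2.imwrite(f"pics/b_{n}.png",cv2.resize(im[y0:y1,x0:x1],None,fx=5,fy=5,interpolation=cv2.INTER_CUBIC))
    P=cloud(c,d)
    np.savez(f"{n}.npz",im=im,d=d,P=P)
    for q in [(226,280),(240,300),(308,237),(136,278),(226,195),(350,157)] if n=="scene" else [(236,278),(310,228),(150,288),(225,203),(337,163)]:
        print(n,q,P[q[1],q[0]].round(3),onz(c,*q,0).round(3))
E
```

```text
scene (226, 280) [0.502 0.162 0.013] [0.509 0.159 0.   ]
scene (240, 300) [ 0.443  0.163 -0.002] [0.442 0.164 0.   ]
scene (308, 237) [ 0.486 -0.084  0.   ] [ 0.486 -0.084  0.   ]
scene (136, 278) [0.631 0.335 0.029] [0.651 0.331 0.   ]
scene (226, 195) [0.717 0.014 0.029] [0.739 0.002 0.   ]
scene (350, 157) [ 0.626 -0.359  0.014] [ 0.635 -0.37   0.   ]
side (236, 278) [0.508 0.191 0.021] [0.522 0.179 0.   ]
side (310, 228) [ 0.492 -0.073 -0.001] [ 0.491 -0.072  0.   ]
side (150, 288) [0.63  0.338 0.03 ] [0.656 0.327 0.   ]
side (225, 203) [0.719 0.021 0.031] [ 0.75  -0.004  0.   ]
side (337, 163) [ 0.602 -0.366  0.014] [ 0.613 -0.385  0.   ]
```

View pics/b_scene.png

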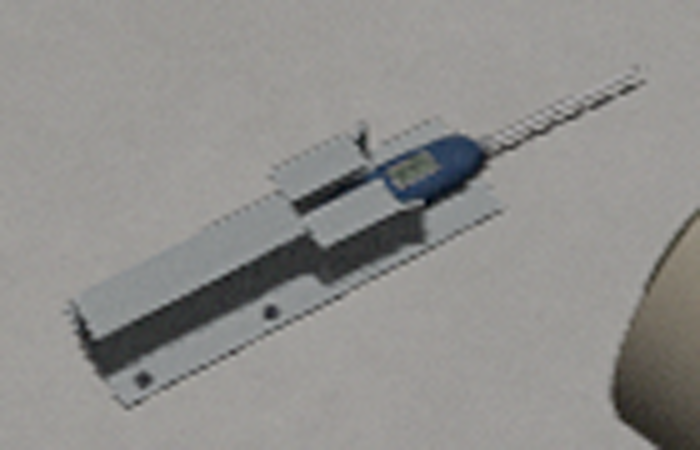

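View pics/b_side.png

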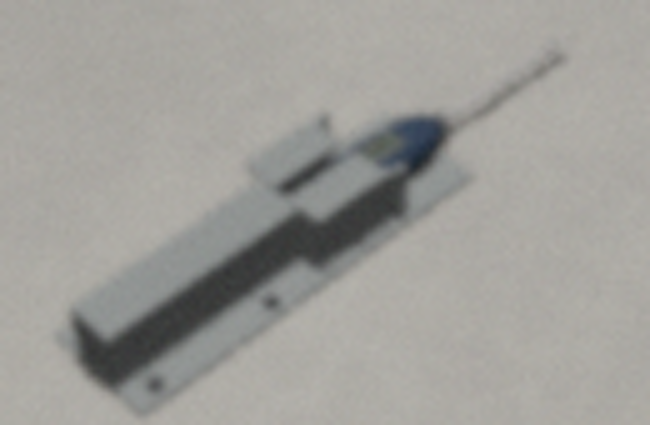

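```bash
cat > m.py <<'E'
from h import *
cs=cams.get_calibration("scene");cd=cams.get_calibration("side")
f=lambda x,y:(180+x/5,220+y/5)
g=lambda x,y:(200+x/5,215+y/5)
for nm,a,b,z in [("tip",(640,72),(560,55),.012),("base",(488,150),(447,127),.012),("rearplateL",(128,407),(147,412),.003),("frontplateR",(502,208),(470,178),.003),("roofrearnear",(92,340),(110,340),.039),("roofrearfar",(73,308),(72,310),.039),("cheekfrontnear",(424,203),(403,170),.039)]:
    print(nm,onz(cs,*f(*a),z).round(4),onz(cd,*g(*b),z).round(4))
from scipy.spatial.transform import Rotation as R
s=ctrl.read_state();print(R.from_rotvec(s['ee_rot']).as_matrix().round(3), getattr(ctrl,'tips_ahead',None))
E
python3 m.py
```

```text
tip [ 0.4859 -0.0831  0.012 ] [ 0.4842 -0.0707  0.012 ]
base [0.4955 0.009  0.012 ] [0.4963 0.01   0.012 ]
rearplateL [0.4882 0.2314 0.003 ] [0.4913 0.2309 0.003 ]
frontplateR [0.4681 0.0214 0.003 ] [0.47   0.0242 0.003 ]
roofrearnear [0.5088 0.2333 0.039 ] [0.5093 0.2312 0.039 ]
roofrearfar [0.5292 0.231  0.039 ] [0.5353 0.23   0.039 ]
cheekfrontnear [0.4746 0.0643 0.039 ] [0.4763 0.0684 0.039 ]
[[ 0.4   -0.916 -0.   ]
 [-0.916 -0.4    0.001]
 [-0.001 -0.    -1.   ]] 0.011
```

Call:
{"method": "arm_command", "body": {"rows": [{"twist": -0.118}, {"twist": -0.118}, {"twist": -0.118}, {"twist": -0.118}, {"twist": -0.118}, {"twist": -0.118}, {"twist": -0.118}, {"twist": -0.118}, {"twist": -0.118}]}}

```text
validation failed for argument at $.ro...
```

Call:
{"method": "arm_command", "body": {"rows": [{"dx": 0.018, "dy": -0.037}, {"dx": 0.018, "dy": -0.037}, {"dx": 0.018, "dy": -0.037}, {"dx": 0.018, "dy": -0.037}, {"dx": 0.018, "dy": -0.037}, {"dx": 0.018, "dy": -0.037}, {"dx": 0.018, "dy": -0.037}, {"dx": 0.018, "dy": -0.037}, {"dx": 0.018, "dy": -0.037}, {"dx": 0.018, "dy": -0.037}, {"dx": 0.018, "dy": -0.037}, {"dx": 0.018, "dy": -0.037}]}}

```text
validation failed for argument at $.ro...
```

```bash
cat > st.py <<'E'
from h import *
s=ctrl.read_state();M=R.from_rotvec(s['ee_rot']).as_matrix()
print('t',round(float(s['time']),2),'pos',s['position'].round(4),'yaw',round(float(np.arctan2(M[1,0],M[0,0])),4),'z',M[:,2].round(3),'F',s['ft_force'].round(1),'w',round(float(s['grip_width']),3),'j',s['joints'].round(2))
E
python3 st.py
python3 - <<'E'
from h import *
c,im,d=snap("wrist");cv2.imwrite("pics/c_wrist.png",im);np.savez("w.npz",im=im,d=d,**c)
E
```

```text
t 0.25 pos [ 0.2101 -0.481   0.2421] yaw -1.159 z [-0.     0.001 -1.   ] F [ 0.2 -0.3 -0.9] w 0.998 j [-1.38  0.31  1.5  -0.    1.33 -0.22]
```

View pics/c_wrist.png

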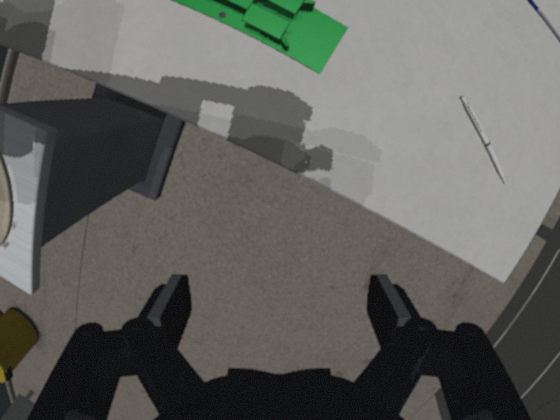

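Both moves were refused and the picture is unchanged. I'll retry with all four keys in every row.

Call:
{"method": "arm_command", "body": {"rows": [{"dx": 0, "dy": 0, "dz": 0, "twist": -0.118}, {"dx": 0, "dy": 0, "dz": 0, "twist": -0.118}, {"dx": 0, "dy": 0, "dz": 0, "twist": -0.118}, {"dx": 0, "dy": 0, "dz": 0, "twist": -0.118}, {"dx": 0, "dy": 0, "dz": 0, "twist": -0.118}, {"dx": 0, "dy": 0, "dz": 0, "twist": -0.118}, {"dx": 0, "dy": 0, "dz": 0, "twist": -0.118}, {"dx": 0, "dy": 0, "dz": 0, "twist": -0.118}, {"dx": 0, "dy": 0, "dz": 0, "twist": -0.118}]}}

```text
time: 1.05
position: [0.21, -0.4807, 0.2414]
ee_rot: [-3.138, 0.078, 0.001]
ft_force: [0.0, 0.8, -0.6]
grip_width: 0.999
```

Call:
{"method": "arm_command", "body": {"rows": [{"dx": 0.018, "dy": -0.037, "dz": 0, "twist": 0.004}, {"dx": 0.018, "dy": -0.037, "dz": 0, "twist": 0.004}, {"dx": 0.018, "dy": -0.037, "dz": 0, "twist": 0.004}, {"dx": 0.018, "dy": -0.037, "dz": 0, "twist": 0.004}, {"dx": 0.018, "dy": -0.037, "dz": 0, "twist": 0.004}, {"dx": 0.018, "dy": -0.037, "dz": 0, "twist": 0.004}, {"dx": 0.018, "dy": -0.037, "dz": 0, "twist": 0.004}, {"dx": 0.018, "dy": -0.037, "dz": 0, "twist": 0.004}, {"dx": 0.018, "dy": -0.037, "dz": 0, "twist": 0.004}, {"dx": 0.018, "dy": -0.037, "dz": 0, "twist": 0.004}, {"dx": 0.018, "dy": -0.037, "dz": 0, "twist": 0.004}, {"dx": 0.018, "dy": -0.037, "dz": 0, "twist": 0.004}]}}

```text
time: 2.05
position: [0.4544, -0.0476, 0.2414]
ee_rot: [-3.137, 0.161, -0.003]
ft_force: [1.3, -0.7, -0.0]
grip_width: 1.0
```

```bash
python3 st.py
python3 - <<'E'
from h import *
c,im,d=snap("wrist");cv2.imwrite("pics/d_wrist.png",im);np.savez("w.npz",im=im,d=d,**c)
E
```

```text
t 2.05 pos [ 0.4544 -0.0476  0.2414] yaw -0.1026 z [ 0.002  0.    -1.   ] F [ 1.3 -0.7 -0. ] w 1.0 j [-0.36  0.16  1.69  0.    1.29 -0.26]
```

View pics/d_wrist.png

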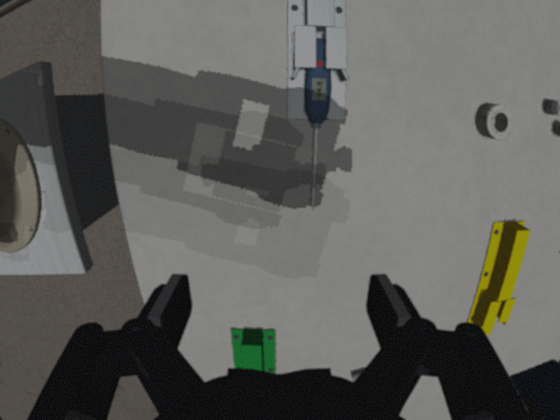

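The wrist view looks straight down: mouth of the holster near (320,70), handle at (317,95), probe tip at (314,205). The roof covers only the sleeve, and the slot between the cheeks is open at the top.

Run:
```python
from h import *
w=np.load("w.npz");c={k:w[k] for k in w.files};im,d=w['im'],w['d']
x0,y0,x1,y1=270,0,370,215
cv2.imwrite("pics/e.png",cv2.resize(im[y0:110,x0:x1],None,fx=5.4,fy=5.4,interpolation=cv2.INTER_CUBIC))
P=cloud(c,d,True)
for q in [(20,320),(20,400),(48,305),(48,337),(95,317),(150,317),(300,150),(110,295)]:print(q,P[q].round(4) if q[1]<560 and q[0]<420 else '')
hsv=cv2.cvtColor(im,cv2.COLOR_BGR2HSV)
m=cv2.inRange(hsv,(100,80,20),(125,255,255));m[:, :290]=0;m[:,345:]=0;m[140:]=0
pts=np.argwhere(m>0)[:, ::-1]
print(len(pts),pts.min(0),pts.max(0))
for v in range(pts[:,1].min(),pts[:,1].max()+1,4):
    us=pts[pts[:,1]==v,0]
    if len(us):
        a=onz(c,us.min()-.5,v,.012,True);b=onz(c,us.max()+.5,v,.012,True);print(v,us.min(),us.max(),a.round(4)[:2],b.round(4)[:2],round(np.linalg.norm(a-b)*1e3,1))
# probe: dark line col per row
g=cv2.cvtColor(im,cv2.COLOR_BGR2GRAY).astype(float)
for v in range(126,212,6):
    r=g[v-1:v+2,300:330].mean(0);print(v,r.round(0).astype(int).tolist())
print("tip",onz(c,314,206,.012,True))
```

```text
(20, 320) [0.5135 0.1221 0.0375]
(20, 400) [0.6154 0.1313 0.0007]
(48, 305) [0.495  0.0926 0.0383]
(48, 337) [0.5278 0.0909 0.0371]
(95, 317) [0.504  0.0431 0.0238]
(150, 317) [ 0.5    -0.0179  0.0136]
(300, 150) [ 0.3996 -0.035   0.2641]
(110, 295) [0.4802 0.0285 0.0038]
959 [305  39] [329 122]
39 317 323 [0.5112 0.1066] [0.5189 0.1061] 7.7
43 317 324 [0.5107 0.102 ] [0.5195 0.1014] 8.8
47 317 324 [0.5102 0.0974] [0.519  0.0968] 8.8
51 317 323 [0.5098 0.0928] [0.5174 0.0923] 7.7
55 317 323 [0.5093 0.0882] [0.517  0.0877] 7.7
59 317 324 [0.5088 0.0837] [0.5176 0.0831] 8.8
63 324 324 [0.516  0.0787] [0.5172 0.0786] 1.1
67 317 324 [0.5079 0.0746] [0.5167 0.0741] 8.8
71 307 329 [0.4966 0.071 ] [0.5218 0.0692] 25.3
75 306 329 [0.495  0.0666] [0.5213 0.0647] 26.4
79 306 329 [0.4946 0.0621] [0.5209 0.0602] 26.4
83 306 329 [0.4942 0.0576] [0.5205 0.0558] 26.4
87 305 329 [0.4926 0.0533] [0.5201 0.0513] 27.5
91 305 329 [0.4922 0.0488] [0.5197 0.0468] 27.5
95 305 328 [0.4918 0.0444] [0.5182 0.0424] 26.5
99 306 328 [0.4924 0.0399] [0.5178 0.038 ] 25.4
103 306 327 [0.492  0.0354] [0.5163 0.0336]
[... 1493 characters left out ...]
 69, 70, 72, 67, 60, 56, 61, 65, 66, 65, 68, 69, 69, 67, 66, 70, 91, 113, 120, 121, 120, 122, 121, 119]
192 [70, 70, 71, 70, 70, 72, 72, 73, 73, 67, 59, 60, 76, 85, 83, 73, 71, 71, 70, 78, 88, 93, 104, 117, 121, 121, 122, 122, 121, 121]
198 [72, 71, 72, 72, 72, 72, 72, 73, 68, 63, 59, 60, 77, 84, 75, 71, 70, 70, 70, 69, 73, 87, 109, 118, 120, 122, 121, 121, 121, 121]
204 [71, 71, 70, 70, 70, 73, 75, 75, 76, 74, 66, 70, 83, 81, 73, 71, 73, 77, 80, 87, 99, 114, 122, 120, 122, 122, 122, 121, 121, 123]
210 [122, 121, 122, 123, 123, 123, 123, 123, 123, 123, 124, 119, 115, 114, 119, 121, 121, 122, 121, 120, 122, 121, 123, 122, 123, 122, 122, 122, 122, 121]
tip [ 0.49185686 -0.08356369  0.012     ]
```

View pics/e.png

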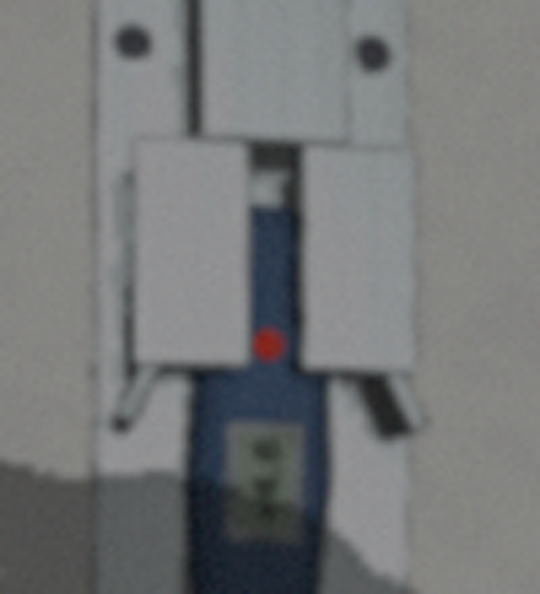

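```bash
python3 st.py
python3 - <<'E'
from h import *
c,im,d=snap("wrist");np.savez("w.npz",im=im,d=d,**c)
print(c['eye'],c['attitude'])
w=c
for n,q in [("tip",(312.6,207)),("base",(316,124.5)),("mouthmid",(319.8,68)),]:
    print(n,onz(c,*q,.012,True).round(4))
cs=cams.get_calibration("scene");cd=cams.get_calibration("side")
for n,p in [("scene",cs),("side",cd)]:
    c2,i2,_=snap(n)
    for q in [(312.6,207),(316,124.5)]:
        uv=proj(c2,onz(c,*q,.012,True));print(n,uv)
        u,v=uv.round().astype(int);cv2.circle(i2,(u,v),1,(0,0,255),-1)
    x0,y0=(220,200) if n=="scene" else (230,190)
    cv2.imwrite(f"pics/f_{n}.png",cv2.resize(i2[y0:y0+80,x0:x0+110],None,fx=6,fy=6,interpolation=cv2.INTER_NEAREST))
E
```

```text
t 2.1 pos [ 0.4567 -0.0421  0.2414] yaw -0.0978 z [ 0.003  0.003 -1.   ] F [-2.3  4.6 -1.7] w 1.0 j [-0.35  0.17  1.69  0.    1.29 -0.25]
[0.46362294 0.04089293 0.37341991] [-0.32697124  0.0131783  -0.09766798]
tip [ 0.4929 -0.0784  0.012 ]
base [0.5037 0.0168 0.012 ]
mouthmid [0.5135 0.0796 0.012 ]
scene [304.87711077 233.60467362]
scene [273.152932   249.46785383]
side [311.08786202 223.15982938]
side [285.45900168 240.58056959]
```

View pics/f_scene.png

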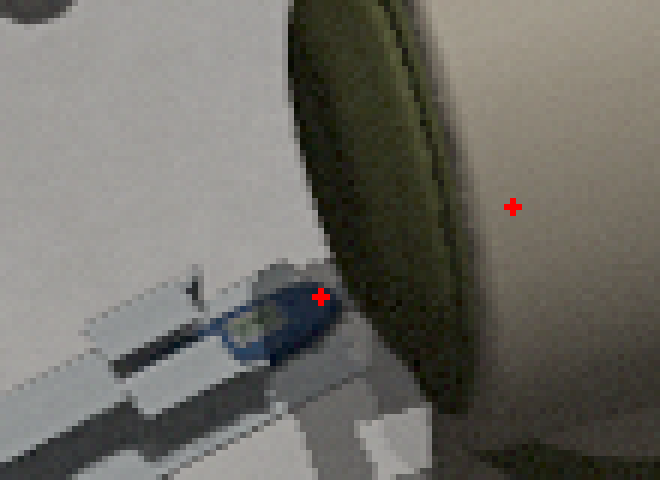

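View pics/f_side.png

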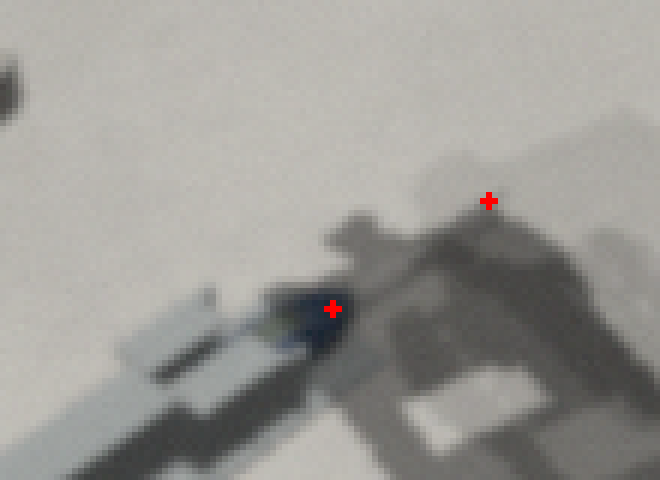

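The arm was still settling when the first picture was taken, so those pixels don't match that pose. I'll settle and remeasure, with the probe centred.

Call:
{"method": "arm_command", "body": {"rows": [{"dx": 0.012, "dy": 0.01, "dz": 0, "twist": 0}, {"dx": 0.012, "dy": 0.01, "dz": 0, "twist": 0}, {"dx": 0.006, "dy": 0.005, "dz": 0, "twist": 0}, {"dx": 0, "dy": 0, "dz": 0, "twist": 0}, {"dx": 0, "dy": 0, "dz": 0, "twist": 0}]}}

```text
time: 2.67
position: [0.4797, -0.0829, 0.2409]
ee_rot: [3.137, -0.169, -0.001]
ft_force: [0.5, 0.8, 0.3]
grip_width: 0.999
```

```bash
python3 st.py
python3 - <<'E'
from h import *
c,im,d=snap("wrist");np.savez("w.npz",im=im,d=d,**c);s=ctrl.read_state();print(s['position'],s['joint_velocities'].round(3))
cv2.imwrite("pics/g.png",cv2.resize(im[0:240,200:400],None,fx=2.5,fy=2.5,interpolation=cv2.INTER_CUBIC))
hsv=cv2.cvtColor(im,cv2.COLOR_BGR2HSV)
m=cv2.inRange(hsv,(100,80,20),(125,255,255));m[:,:250]=0;m[:,345:]=0;m[180:]=0
n,l,st,ce=cv2.connectedComponentsWithStats(m);print(st,ce.round(1))
np.save("m.npy",m)
E
```

```text
t 2.67 pos [ 0.4797 -0.0829  0.2409] yaw -0.1074 z [-0.001 -0.    -1.   ] F [0.5 0.8 0.3] w 0.999 j [-0.41  0.23  1.61 -0.    1.3  -0.3 ]
[ 0.47960991 -0.08282167  0.24097056] [ 0.018 -0.005  0.005  0.     0.002  0.003]
[[     0      0    560    420 234202]
 [   288     10      9     21    162]
 [   279     36     25     57    836]] [[279.5 210.1]
 [291.6  19.9]
 [290.6  64.4]]
```

View pics/g.png

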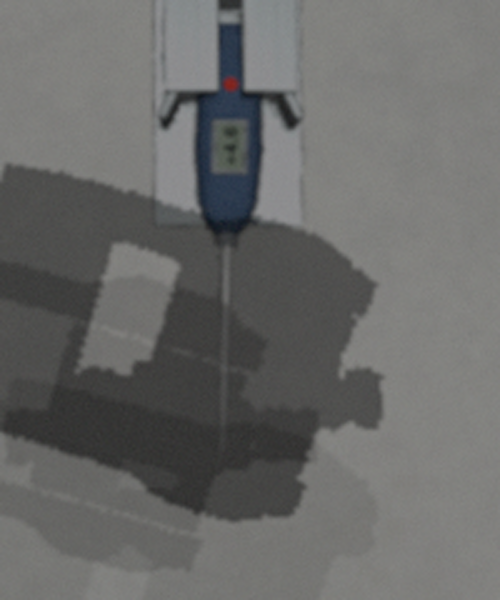

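Run:
```python
from h import *
w=np.load("w.npz");c={k:w[k] for k in w.files};m=np.load("m.npy")
G=lambda x,y:(200+x/2.5-.3,y/2.5-.3)
t=onz(c,*G(222,456),.012,True);b=onz(c,*G(227,234),.012,True);print("tip",t,"base",b,np.linalg.norm(t-b))
for v in range(40,93,6):
    us=np.where(m[v,270:310]>0)[0]+270
    a=onz(c,us.min()-.5,v,.012,True);e=onz(c,us.max()+.5,v,.012,True);print(v,((a+e)/2).round(4)[:2],round(np.linalg.norm(a-e)*1e3,1))
for n,q,z in [("plateL",(155,222),.003),("plateR",(303,222),.003),("cheekL",(164,91),.039),("cheekR",(301,92),.039),("slotL",(219,60),.039),("slotR",(243,60),.039),("lipL",(165,124),.035),("lipR",(297,125),.035)]:
    print(n,onz(c,*G(*q),z,True).round(4))
cs=cams.get_calibration("scene");print(proj(cs,t),proj(cs,b)); cd=cams.get_calibration("side");print(proj(cd,t),proj(cd,b))
```

```text
tip [ 0.4894541  -0.08735927  0.012     ] base [0.501852   0.01206291 0.012     ] 0.10019220739839914
40 [0.5093 0.0718] 26.0
46 [0.5081 0.065 ] 24.9
52 [0.5073 0.0582] 24.9
58 [0.5066 0.0514] 27.0
64 [0.5059 0.0447] 27.0
70 [0.5051 0.0379] 24.9
76 [0.5039 0.0313] 23.8
82 [0.5032 0.0246] 21.7
88 [0.5025 0.0179] 15.2
plateL [0.4709 0.0213 0.003 ]
plateR [0.5367 0.0148 0.003 ]
cheekL [0.4821 0.0734 0.039 ]
cheekR [0.5368 0.0679 0.039 ]
slotL [0.5054 0.0843 0.039 ]
slotR [0.515  0.0834 0.039 ]
lipL [0.4809 0.06   0.035 ]
lipR [0.5342 0.0546 0.035 ]
[308.38491562 232.72641415] [275.10001705 248.99314093]
[314.09966485 221.96883344] [287.20762412 239.89254248]
```

Call:
{"method": "arm_command", "body": {"rows": [{"dx": 0.0015, "dy": -0.014, "dz": 0.018, "twist": 0.002}, {"dx": 0.0015, "dy": -0.014, "dz": 0.018, "twist": 0.002}, {"dx": 0.0015, "dy": -0.014, "dz": 0.018, "twist": 0.002}, {"dx": 0.0015, "dy": -0.014, "dz": 0.018, "twist": 0.002}, {"dx": 0.0015, "dy": -0.014, "dz": 0.018, "twist": 0.002}, {"dx": 0.0015, "dy": -0.014, "dz": 0.018, "twist": 0.002}, {"dx": 0.0015, "dy": -0.014, "dz": 0.012, "twist": 0.002}, {"dx": 0.0015, "dy": -0.014, "dz": 0.006, "twist": 0.002}, {"dx": 0, "dy": 0, "dz": 0, "twist": 0}, {"dx": 0, "dy": 0, "dz": 0, "twist": 0}], "jaw": 0.06}}

```text
time: 3.55
position: [0.5009, 0.0307, 0.1115]
ee_rot: [3.133, -0.202, 0.002]
ft_force: [-0.4, 0.9, 0.3]
grip_width: 0.699
```

```bash
cat > to.py <<'E'
import sys
from h import *
# target x y z yaw -> tool-frame shift
x,y,z,t=map(float,sys.argv[1:5]);s=ctrl.read_state();M=R.from_rotvec(s['ee_rot']).as_matrix()
yaw=np.arctan2(M[1,0],M[0,0])
print('t',round(float(s['time']),2),'pos',s['position'].round(4),'yaw',yaw.round(4),'j',s['joints'].round(2),'v',np.abs(s['joint_velocities']).max().round(3),'F',s['ft_force'].round(1),'w',round(s['grip_width'],3))
print('shift',(M.T@(np.array([x,y,z])-s['position'])).round(4),'twist',round(float(-((t-yaw+np.pi)%(2*np.pi)-np.pi)),4))
E
python3 to.py 0.5053 0.0396 0.015 -0.124
```

```text
t 3.55 pos [0.5009 0.0307 0.1115] yaw -0.1287 j [-0.17  0.41  1.73 -0.    1.   -0.04] v 0.017 F [-0.4  0.9  0.3] w 0.699
shift [ 0.0031 -0.0096  0.0965] twist -0.0047
```

Call:
{"method": "arm_command", "body": {"rows": [{"dx": 0.0015, "dy": -0.005, "dz": 0.02, "twist": -0.002}, {"dx": 0.001, "dy": -0.0035, "dz": 0.02, "twist": -0.002}, {"dx": 0, "dy": 0, "dz": 0.02, "twist": 0}, {"dx": 0, "dy": 0, "dz": 0.008, "twist": 0}, {"dx": 0, "dy": 0, "dz": 0, "twist": 0}, {"dx": 0, "dy": 0, "dz": 0, "twist": 0}]}}

```text
time: 4.05
position: [0.506, 0.035, 0.0463]
ee_rot: [3.131, -0.199, 0.015]
ft_force: [-0.1, 0.6, 0.7]
grip_width: 0.702
```

```bash
python3 to.py 0.5053 0.0396 0.016 -0.124;python3 - <<'E'
from h import *
c,im,d=snap("wrist");cv2.imwrite("pics/i.png",im)
E
```

```text
t 4.05 pos [0.506  0.035  0.0463] yaw -0.1268 j [-0.16  0.52  1.77 -0.    0.84 -0.03] v 0.012 F [-0.1  0.6  0.7] w 0.702
shift [-0.0016 -0.0045  0.0303] twist -0.0028
```

View pics/i.png

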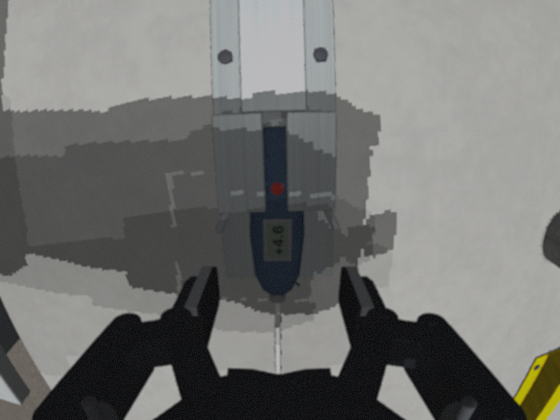

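Call:
{"method": "arm_command", "body": {"rows": [{"dx": -0.0005, "dy": -0.003, "dz": 0.014, "twist": 0}, {"dx": -0.0005, "dy": -0.002, "dz": 0.01, "twist": 0}, {"dx": 0, "dy": 0, "dz": 0.003, "twist": 0}, {"dx": 0, "dy": 0, "dz": 0, "twist": 0}, {"dx": 0, "dy": 0, "dz": 0, "twist": 0}]}}

```text
time: 4.52
position: [0.5087, 0.0389, 0.0231]
ee_rot: [3.13, -0.2, 0.028]
ft_force: [-0.7, -0.8, 1.0]
grip_width: 0.702
```

```bash
python3 to.py 0.5053 0.0396 0.016 -0.124
```

```text
t 4.52 pos [0.5087 0.0389 0.0231] yaw -0.1276 j [-0.15  0.56  1.78 -0.    0.78 -0.02] v 0.005 F [-0.7 -0.8  1. ] w 0.702
shift [-0.0036 -0.0003  0.007 ] twist -0.0036
```

Call:
{"method": "arm_command", "body": {"rows": [{"dx": -0.002, "dy": 0, "dz": 0.005, "twist": -0.003}, {"dx": -0.002, "dy": 0, "dz": 0.001, "twist": 0}]}}

```text
time: 4.68
position: [0.5055, 0.0391, 0.0178]
ee_rot: [3.13, -0.195, 0.032]
ft_force: [0.4, 0.2, -0.4]
grip_width: 0.702
```

```bash
python3 to.py 0.5053 0.0396 0.016 -0.124; python3 st.py
```

```text
t 4.68 pos [0.5055 0.0391 0.0178] yaw -0.1243 j [-0.15  0.57  1.79 -0.    0.76 -0.03] v 0.064 F [ 0.4  0.2 -0.4] w 0.702
shift [-0.0003 -0.0005  0.0018] twist -0.0003
t 4.68 pos [0.5055 0.0391 0.0178] yaw -0.1243 z [ 0.02  -0.006 -1.   ] F [ 0.4  0.2 -0.4] w 0.702 j [-0.15  0.57  1.79 -0.    0.76 -0.03]
```

Call:
{"method": "arm_command", "body": {"rows": [{"dx": 0, "dy": 0, "dz": 0, "twist": 0}, {"dx": 0, "dy": 0, "dz": 0, "twist": 0}, {"dx": 0, "dy": 0, "dz": 0, "twist": 0}, {"dx": 0, "dy": 0, "dz": 0, "twist": 0}, {"dx": 0, "dy": 0, "dz": 0, "twist": 0}, {"dx": 0, "dy": 0, "dz": 0, "twist": 0}], "jaw": 0.01, "force": 35}}

```text
time: 5.18
position: [0.5053, 0.0391, 0.0184]
ee_rot: [3.13, -0.195, 0.032]
ft_force: [-0.4, -0.3, -0.5]
grip_width: 0.323
```

```bash
python3 to.py 0.4953 -0.0604 0.025 -0.100
python3 - <<'E'
from h import *
c,im,d=snap("wrist");cv2.imwrite("pics/j.png",im)
E
```

```text
t 5.18 pos [0.5053 0.0391 0.0184] yaw -0.1242 j [-0.15  0.57  1.79 -0.    0.76 -0.03] v 0.002 F [-0.4 -0.3 -0.5] w 0.323
shift [ 0.0026  0.1    -0.0062] twist -0.0242
```

View pics/j.png

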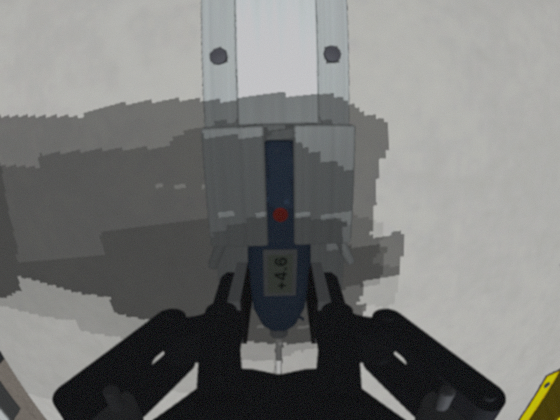

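The jaws hold the handle (27.6 mm, at (280,290) beside the display). I'll pull it out of the holster.

Call:
{"method": "arm_command", "body": {"rows": [{"dx": 0.0003, "dy": 0.005, "dz": -0.001, "twist": -0.002}, {"dx": 0.0003, "dy": 0.012, "dz": -0.001, "twist": -0.004}, {"dx": 0.0003, "dy": 0.014, "dz": 0, "twist": -0.004}, {"dx": 0.0003, "dy": 0.014, "dz": 0, "twist": -0.004}, {"dx": 0.0003, "dy": 0.014, "dz": 0, "twist": -0.004}, {"dx": 0.0003, "dy": 0.014, "dz": 0, "twist": -0.004}, {"dx": 0.0003, "dy": 0.012, "dz": 0, "twist": 0}, {"dx": 0, "dy": 0.008, "dz": 0, "twist": 0}]}}

```text
time: 5.9
position: [0.4965, -0.0582, 0.021]
ee_rot: [3.132, -0.152, 0.032]
ft_force: [-0.7, -0.2, -0.6]
grip_width: 0.318
```

```bash
python3 to.py 0.47 -0.14 0.1 1.57;python3 st.py
```

```text
t 5.9 pos [ 0.4965 -0.0582  0.021 ] yaw -0.097 j [-0.35  0.55  1.81  0.    0.76 -0.26] v 0.21 F [-0.7 -0.2 -0.6] w 0.318
shift [-0.0168  0.0844 -0.079 ] twist -1.667
t 5.9 pos [ 0.4965 -0.0582  0.021 ] yaw -0.097 z [ 0.02  -0.007 -1.   ] F [-0.7 -0.2 -0.6] w 0.318 j [-0.35  0.55  1.81  0.    0.76 -0.26]
```

Call:
{"method": "arm_command", "body": {"rows": [{"dx": -0.003, "dy": 0.012, "dz": -0.01, "twist": 0}, {"dx": -0.003, "dy": 0.014, "dz": -0.01, "twist": 0}, {"dx": -0.003, "dy": 0.014, "dz": -0.01, "twist": 0}, {"dx": -0.003, "dy": 0.014, "dz": -0.01, "twist": 0}, {"dx": -0.003, "dy": 0.014, "dz": -0.01, "twist": 0}, {"dx": 0, "dy": 0.008, "dz": -0.006, "twist": 0}, {"dx": 0, "dy": 0, "dz": 0, "twist": -0.08}, {"dx": 0, "dy": 0, "dz": 0, "twist": -0.12}, {"dx": 0, "dy": 0, "dz": 0, "twist": -0.12}, {"dx": 0, "dy": 0, "dz": 0, "twist": -0.12}, {"dx": 0, "dy": 0, "dz": 0, "twist": -0.12}, {"dx": 0, "dy": 0, "dz": 0, "twist": -0.12}]}}

```text
time: 6.9
position: [0.4713, -0.1389, 0.0796]
ee_rot: [2.987, 0.933, 0.027]
ft_force: [0.2, -0.6, -0.0]
grip_width: 0.318
```

```bash
python3 to.py 0.47 -0.16 0.016 1.5;python3 st.py
```

```text
t 6.9 pos [ 0.4713 -0.1389  0.0796] yaw 0.6055 j [-0.53  0.43  1.81  0.01  0.88 -1.14] v 1.488 F [ 0.2 -0.6 -0. ] w 0.318
shift [-0.0139  0.0156  0.0637] twist -0.8945
t 6.9 pos [ 0.4713 -0.1389  0.0796] yaw 0.6055 z [ 0.02  -0.007 -1.   ] F [ 0.2 -0.6 -0. ] w 0.318 j [-0.53  0.43  1.81  0.01  0.88 -1.14]
```

Call:
{"method": "arm_command", "body": {"rows": [{"dx": 0, "dy": 0, "dz": 0, "twist": -0.12}, {"dx": 0, "dy": 0, "dz": 0, "twist": -0.12}, {"dx": 0, "dy": 0, "dz": 0, "twist": -0.12}, {"dx": 0, "dy": 0, "dz": 0, "twist": -0.12}, {"dx": 0, "dy": 0, "dz": 0, "twist": -0.12}, {"dx": 0, "dy": 0, "dz": 0.012, "twist": -0.12}, {"dx": 0, "dy": 0, "dz": 0.014, "twist": -0.06}, {"dx": 0, "dy": 0, "dz": 0.014, "twist": 0}, {"dx": 0, "dy": 0, "dz": 0.01, "twist": 0}, {"dx": 0, "dy": 0, "dz": 0, "twist": 0}, {"dx": 0, "dy": 0, "dz": 0, "twist": 0}]}}

```text
time: 7.82
position: [0.4736, -0.1386, 0.0272]
ee_rot: [2.363, 2.043, 0.018]
ft_force: [0.3, -0.4, -0.4]
grip_width: 0.317
```

```bash
python3 to.py 0.47 -0.14 0.016 1.5;python3 st.py
```

```text
t 7.82 pos [ 0.4736 -0.1386  0.0272] yaw 1.4259 j [-0.53  0.53  1.83  0.01  0.76 -1.96] v 0.018 F [ 0.3 -0.4 -0.4] w 0.317
shift [-0.0019 -0.0035  0.0112] twist -0.0741
t 7.82 pos [ 0.4736 -0.1386  0.0272] yaw 1.4259 z [ 0.02  -0.006 -1.   ] F [ 0.3 -0.4 -0.4] w 0.317 j [-0.53  0.53  1.83  0.01  0.76 -1.96]
```

Call:
{"method": "arm_command", "body": {"rows": [{"dx": 0, "dy": 0, "dz": 0.007, "twist": 0}, {"dx": 0, "dy": 0, "dz": 0.004, "twist": 0}, {"dx": 0, "dy": 0, "dz": 0, "twist": 0}]}}

```text
time: 8.07
position: [0.4745, -0.139, 0.0165]
ee_rot: [2.362, 2.041, 0.019]
ft_force: [-0.5, 0.0, -0.6]
grip_width: 0.322
```

```bash
python3 to.py 0.47 -0.14 0.016 1.5
```

```text
t 8.07 pos [ 0.4745 -0.139   0.0165] yaw 1.4251 j [-0.52  0.55  1.83  0.01  0.74 -1.96] v 0.008 F [-0.5  0.  -0.6] w 0.322
shift [-0.0017 -0.0043  0.0004] twist -0.0749
```

Call:
{"method": "arm_command", "body": {"rows": [{"dx": 0, "dy": 0, "dz": 0, "twist": 0}, {"dx": 0, "dy": 0, "dz": 0, "twist": 0}, {"dx": 0, "dy": 0, "dz": 0, "twist": 0}, {"dx": 0, "dy": 0, "dz": -0.01, "twist": 0}, {"dx": 0, "dy": 0, "dz": -0.03, "twist": 0}, {"dx": 0, "dy": 0, "dz": -0.04, "twist": 0}, {"dx": 0, "dy": 0, "dz": -0.04, "twist": 0.05}, {"dx": 0, "dy": 0, "dz": -0.03, "twist": 0.1}, {"dx": 0, "dy": 0, "dz": 0, "twist": 0.12}, {"dx": 0, "dy": 0, "dz": 0, "twist": 0.12}, {"dx": 0, "dy": 0, "dz": 0, "twist": 0.12}, {"dx": 0, "dy": 0, "dz": 0, "twist": 0.12}], "jaw": 0.06}}

```text
time: 9.07
position: [0.4709, -0.1378, 0.1835]
ee_rot: [2.89, 1.175, 0.037]
ft_force: [-0.0, -0.8, -0.7]
grip_width: 0.707
```

Call:
{"method": "arm_command", "body": {"rows": [{"dx": 0, "dy": 0, "dz": 0, "twist": 0.12}, {"dx": 0, "dy": 0, "dz": 0, "twist": 0.12}, {"dx": 0, "dy": 0, "dz": 0, "twist": 0.12}, {"dx": 0, "dy": 0, "dz": 0, "twist": 0.12}, {"dx": 0, "dy": 0, "dz": 0, "twist": 0.12}, {"dx": 0, "dy": 0, "dz": 0, "twist": 0.12}, {"dx": 0, "dy": 0, "dz": 0, "twist": 0.12}, {"dx": 0, "dy": 0, "dz": 0, "twist": 0.12}, {"dx": 0, "dy": 0, "dz": 0, "twist": 0.12}, {"dx": 0, "dy": 0, "dz": 0, "twist": 0.12}, {"dx": 0, "dy": 0, "dz": 0, "twist": 0.12}, {"dx": 0, "dy": 0, "dz": 0, "twist": 0.12}]}}

```text
time: 10.07
position: [0.4697, -0.1369, 0.1962]
ee_rot: [2.933, -1.117, 0.07]
ft_force: [0.4, -0.4, -0.1]
grip_width: 0.701
```

```bash
python3 to.py 0.45 -0.14 0.1 -1.717; python3 st.py
```

```text
t 10.07 pos [ 0.4697 -0.1369  0.1962] yaw -0.728 j [-0.53  0.25  1.7   0.01  1.14  0.2 ] v 1.488 F [ 0.4 -0.4 -0.1] w 0.701
shift [-0.0167  0.0167  0.0954] twist 0.989
t 10.07 pos [ 0.4697 -0.1369  0.1962] yaw -0.728 z [ 0.041 -0.018 -0.999] F [ 0.4 -0.4 -0.1] w 0.701 j [-0.53  0.25  1.7   0.01  1.14  0.2 ]
```

Call:
{"method": "arm_command", "body": {"rows": [{"dx": 0, "dy": 0, "dz": 0, "twist": 0.12}, {"dx": 0, "dy": 0, "dz": 0, "twist": 0.12}, {"dx": 0, "dy": 0, "dz": 0, "twist": 0.12}, {"dx": 0, "dy": 0, "dz": 0, "twist": 0.12}, {"dx": 0, "dy": 0, "dz": 0, "twist": 0.12}, {"dx": 0, "dy": 0, "dz": 0, "twist": 0.12}, {"dx": 0, "dy": 0.01, "dz": 0, "twist": 0.12}, {"dx": 0, "dy": 0.01, "dz": 0, "twist": 0.06}, {"dx": 0, "dy": 0.01, "dz": 0, "twist": 0}, {"dx": 0, "dy": 0, "dz": 0, "twist": 0}]}}

```text
time: 10.9
position: [0.4377, -0.1356, 0.2044]
ee_rot: [-2.091, 2.315, -0.077]
ft_force: [0.0, 0.5, 0.5]
grip_width: 0.705
```

```bash
python3 to.py 0.45 -0.14 0.1 -1.717; python3 st.py
python3 - <<'E'
from h import *
c,im,d=snap("wrist");cv2.imwrite("pics/k.png",im);np.savez("w2.npz",im=im,d=d,**c)
print(ctrl.read_state()['position'],c['eye'])
E
```

```text
t 10.9 pos [ 0.4377 -0.1356  0.2044] yaw -1.6731 j [-0.56  0.17  1.78  0.01  1.13  1.11] v 0.04 F [0.  0.5 0.5] w 0.705
shift [ 0.0014 -0.0074  0.105 ] twist 0.0439
t 10.9 pos [ 0.4377 -0.1356  0.2044] yaw -1.6731 z [ 0.049 -0.022 -0.999] F [0.  0.5 0.5] w 0.705 j [-0.56  0.17  1.78  0.01  1.13  1.11]
[ 0.43850314 -0.13580925  0.20467506] [ 0.51353088 -0.14084116  0.34023341]
```

View pics/k.png

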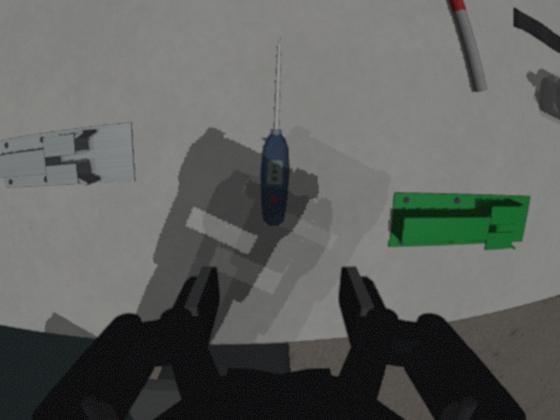

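The thermometer lies flat with its display up: base of probe at (277,131), tip at (280,38), rear end at (274,225).

Run:
```python
from h import *
w=np.load("w2.npz");c={k:w[k] for k in w.files};im=w['im']
hsv=cv2.cvtColor(im,cv2.COLOR_BGR2HSV)
m=cv2.inRange(hsv,(100,80,20),(125,255,255));m[:,:255]=0;m[:,300:]=0;m[250:]=0;m[:115]=0
m=cv2.morphologyEx(m,cv2.MORPH_CLOSE,np.ones((9,9)))
n,l,st,ce=cv2.connectedComponentsWithStats(m);k=1+st[1:,4].argmax();print(st[k],ce[k])
v,u=np.where(l==k)
for r in range(st[k][1],st[k][1]+st[k][3],8):
    us=u[v==r];a=onz(c,us.min()-.5,r,.009,True);b=onz(c,us.max()+.5,r,.009,True);print(r,((a+b)/2).round(4)[:2],round(1e3*np.linalg.norm(a-b),1))
f=onz(c,276.5,st[k][1]-.5,.009,True);e=onz(c,273.5,st[k][1]+st[k][3]-.5,.009,True);t=onz(c,279.8,38,.009,True)
print(f,e,t,np.linalg.norm(f-e),np.linalg.norm(t-f),"mid",(f+e)/2)
d=t-e;d/=np.linalg.norm(d);print("axis",d,"from tip",t-.148*d, "from rear", e+.048*d)
```

```text
[ 262  135   27   90 1620] [274.29506173 180.83950617]
135 [ 0.4997 -0.142 ] 10.1
143 [ 0.4917 -0.1406] 19.3
151 [ 0.4835 -0.1403] 24.4
159 [ 0.4753 -0.1389] 25.5
167 [ 0.4671 -0.1381] 25.6
175 [ 0.4588 -0.1367] 26.8
183 [ 0.4505 -0.1358] 26.9
191 [ 0.4421 -0.1344] 26.0
199 [ 0.4336 -0.133 ] 25.2
207 [ 0.425 -0.132] 23.2
215 [ 0.4162 -0.1311] 21.2
223 [ 0.4074 -0.1296] 11.8
[ 0.50012546 -0.14305203  0.009     ] [ 0.40567723 -0.1299636   0.009     ] [ 0.59950548 -0.15662419  0.009     ] 0.0953507994273231 0.10030250245837927 mid [ 0.45290134 -0.13650781  0.009     ]
axis [ 0.99067249 -0.13626454  0.        ] from tip [ 0.45288595 -0.13645704  0.009     ] from rear [ 0.45322951 -0.1365043   0.009     ]
```

```bash
python3 to.py 0.4272 -0.1330 0.0145 -1.708
```

```text
t 10.95 pos [ 0.4385 -0.1358  0.2047] yaw -1.673 j [-0.56  0.17  1.78  0.01  1.13  1.11] v 0.028 F [0.4 0.4 0.1] w 0.705
shift [-0.005   0.0213  0.1893] twist 0.035
```

Call:
{"method": "arm_command", "body": {"rows": [{"dx": 0, "dy": 0, "dz": 0.01, "twist": 0.01}, {"dx": 0, "dy": 0, "dz": 0.01, "twist": 0.01}, {"dx": 0, "dy": 0, "dz": 0.01, "twist": 0.01}, {"dx": 0, "dy": 0, "dz": 0.01, "twist": 0}, {"dx": 0, "dy": 0, "dz": 0.01, "twist": 0}, {"dx": 0, "dy": 0, "dz": 0.01, "twist": 0}, {"dx": 0, "dy": 0, "dz": 0.01, "twist": 0}, {"dx": 0, "dy": 0, "dz": 0.01, "twist": 0}, {"dx": 0, "dy": 0, "dz": 0.01, "twist": 0}, {"dx": 0, "dy": 0, "dz": 0.01, "twist": 0}]}}

```text
time: 11.78
position: [0.4486, -0.1389, 0.0992]
ee_rot: [-2.052, 2.344, -0.087]
ft_force: [0.4, -0.0, -0.5]
grip_width: 0.704
```

```bash
python3 to.py 0.4272 -0.1330 0.0145 -1.708;python3 st.py
```

```text
t 11.78 pos [ 0.4486 -0.1389  0.0992] yaw -1.7041 j [-0.55  0.34  1.88  0.01  0.86  1.14] v 0.326 F [ 0.4 -0.  -0.5] w 0.704
shift [-0.0045  0.0269  0.0832] twist 0.0039
t 11.78 pos [ 0.4486 -0.1389  0.0992] yaw -1.7041 z [ 0.056 -0.026 -0.998] F [ 0.4 -0.  -0.5] w 0.704 j [-0.55  0.34  1.88  0.01  0.86  1.14]
```

Call:
{"method": "arm_command", "body": {"rows": [{"dx": -0.001, "dy": 0.006, "dz": 0.01, "twist": 0}, {"dx": -0.001, "dy": 0.006, "dz": 0.01, "twist": 0}, {"dx": -0.001, "dy": 0.006, "dz": 0.01, "twist": 0}, {"dx": -0.0005, "dy": 0.004, "dz": 0.01, "twist": 0}, {"dx": 0, "dy": 0.002, "dz": 0.008, "twist": 0}, {"dx": 0, "dy": 0.001, "dz": 0.004, "twist": 0}, {"dx": 0, "dy": 0, "dz": 0, "twist": 0}]}}

```text
time: 12.37
position: [0.4276, -0.1323, 0.038]
ee_rot: [-2.053, 2.345, -0.081]
ft_force: [-0.1, -0.5, -0.7]
grip_width: 0.703
```

```bash
python3 to.py 0.4272 -0.1330 0.0145 -1.708;python3 st.py
```

```text
t 12.37 pos [ 0.4276 -0.1323  0.038 ] yaw -1.7034 j [-0.57  0.42  1.98  0.01  0.68  1.13] v 0.012 F [-0.1 -0.5 -0.7] w 0.703
shift [0.0004 0.0016 0.0234] twist 0.0046
t 12.37 pos [ 0.4276 -0.1323  0.038 ] yaw -1.7034 z [ 0.052 -0.023 -0.998] F [-0.1 -0.5 -0.7] w 0.703 j [-0.57  0.42  1.98  0.01  0.68  1.13]
```

Call:
{"method": "arm_command", "body": {"rows": [{"dx": 0, "dy": 0.001, "dz": 0.01, "twist": 0.002}, {"dx": 0, "dy": 0.001, "dz": 0.008, "twist": 0.002}, {"dx": 0, "dy": 0, "dz": 0.004, "twist": 0}, {"dx": 0, "dy": 0, "dz": 0, "twist": 0}]}}

```text
time: 12.7
position: [0.4282, -0.133, 0.0152]
ee_rot: [-2.048, 2.348, -0.084]
ft_force: [-0.7, -0.6, -0.5]
grip_width: 0.7
```

```bash
python3 to.py 0.4272 -0.1330 0.0145 -1.708;python3 st.py
```

```text
t 12.7 pos [ 0.4282 -0.133   0.0152] yaw -1.7074 j [-0.57  0.47  1.99  0.01  0.62  1.13] v 0.008 F [-0.7 -0.6 -0.5] w 0.7
shift [0.0002 0.0011 0.0006] twist 0.0006
t 12.7 pos [ 0.4282 -0.133   0.0152] yaw -1.7074 z [ 0.054 -0.024 -0.998] F [-0.7 -0.6 -0.5] w 0.7 j [-0.57  0.47  1.99  0.01  0.62  1.13]
```

Call:
{"method": "arm_command", "body": {"rows": [{"dx": 0, "dy": 0, "dz": 0, "twist": 0}, {"dx": 0, "dy": 0, "dz": 0, "twist": 0}, {"dx": 0, "dy": 0, "dz": 0, "twist": 0}, {"dx": 0, "dy": 0, "dz": 0, "twist": 0}, {"dx": 0, "dy": 0, "dz": 0, "twist": 0}, {"dx": 0, "dy": 0, "dz": 0, "twist": 0}, {"dx": 0, "dy": 0, "dz": -0.008, "twist": 0}, {"dx": 0, "dy": 0, "dz": -0.012, "twist": 0}, {"dx": 0, "dy": 0, "dz": -0.012, "twist": 0}, {"dx": 0, "dy": 0, "dz": -0.01, "twist": 0}, {"dx": 0, "dy": 0, "dz": -0.008, "twist": 0}], "jaw": 0.01}}

```text
time: 13.62
position: [0.4254, -0.1315, 0.0691]
ee_rot: [-2.049, 2.348, -0.082]
ft_force: [0.1, 0.1, 0.1]
grip_width: 0.281
```

```bash
python3 to.py 0.483 -0.18 0.06 -0.099;python3 st.py
python3 - <<'E'
from h import *
w=np.load("w2.npz");c={k:w[k] for k in w.files}
for q in [(396,193),(390,247),(528,197),(484,90)]:print(onz(c,*q,.003,True).round(3))
c,im,d=snap("wrist");cv2.imwrite("pics/l.png",im)
E
```

```text
t 13.62 pos [ 0.4254 -0.1315  0.0691] yaw -1.7073 j [-0.57  0.35  1.97  0.01  0.76  1.13] v 0.271 F [0.1 0.1 0.1] w 0.281
shift [ 0.04   -0.063   0.0133] twist -1.6083
t 13.62 pos [ 0.4254 -0.1315  0.0691] yaw -1.7073 z [ 0.053 -0.024 -0.998] F [0.1 0.1 0.1] w 0.281 j [-0.57  0.35  1.97  0.01  0.76  1.13]
[ 0.425 -0.269  0.003]
[ 0.361 -0.262  0.003]
[ 0.402 -0.476  0.003]
[ 0.541 -0.394  0.003]
```

View pics/l.png

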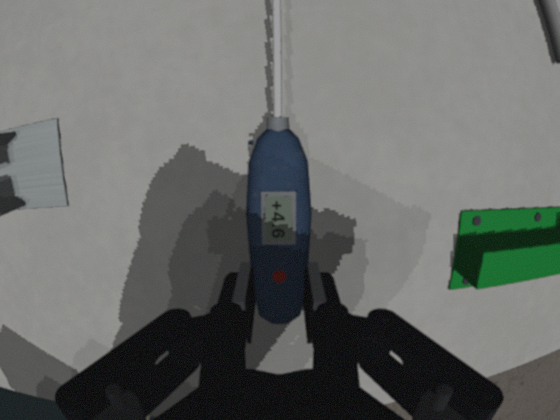

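Call:
{"method": "arm_command", "body": {"rows": [{"dx": 0.008, "dy": -0.012, "dz": 0, "twist": 0}, {"dx": 0.009, "dy": -0.014, "dz": 0, "twist": 0}, {"dx": 0.009, "dy": -0.014, "dz": 0, "twist": 0}, {"dx": 0.008, "dy": -0.012, "dz": 0, "twist": 0}, {"dx": 0.004, "dy": -0.006, "dz": 0, "twist": 0}, {"dx": 0, "dy": 0, "dz": 0, "twist": -0.06}, {"dx": 0, "dy": 0, "dz": 0, "twist": -0.12}, {"dx": 0, "dy": 0, "dz": 0, "twist": -0.12}, {"dx": 0, "dy": 0, "dz": 0, "twist": -0.12}, {"dx": 0, "dy": 0, "dz": 0, "twist": -0.12}, {"dx": 0, "dy": 0, "dz": 0, "twist": -0.12}, {"dx": 0, "dy": 0, "dz": 0, "twist": -0.12}]}}

```text
time: 14.67
position: [0.4787, -0.1778, 0.0749]
ee_rot: [-2.828, 1.362, -0.092]
ft_force: [0.1, 0.6, -0.4]
grip_width: 0.279
```

```bash
python3 to.py 0.483 -0.18 0.06 -0.099;python3 st.py
```

```text
t 14.67 pos [ 0.4787 -0.1778  0.0749] yaw -0.8985 j [-0.59  0.46  1.78  0.01  0.85  0.3 ] v 1.487 F [ 0.1  0.6 -0.4] w 0.279
shift [ 0.0036 -0.0016  0.0152] twist -0.7995
t 14.67 pos [ 0.4787 -0.1778  0.0749] yaw -0.8985 z [ 0.053 -0.024 -0.998] F [ 0.1  0.6 -0.4] w 0.279 j [-0.59  0.46  1.78  0.01  0.85  0.3 ]
```

Call:
{"method": "arm_command", "body": {"rows": [{"dx": 0, "dy": 0, "dz": 0, "twist": -0.12}, {"dx": 0, "dy": 0, "dz": 0, "twist": -0.12}, {"dx": 0, "dy": 0, "dz": 0, "twist": -0.12}, {"dx": 0, "dy": 0, "dz": 0, "twist": -0.12}, {"dx": 0, "dy": 0, "dz": 0, "twist": -0.12}, {"dx": 0, "dy": 0, "dz": 0, "twist": -0.12}, {"dx": 0, "dy": 0, "dz": 0.01, "twist": -0.04}, {"dx": 0, "dy": 0, "dz": 0.01, "twist": 0}, {"dx": 0, "dy": 0, "dz": 0.01, "twist": 0}, {"dx": 0, "dy": 0, "dz": 0, "twist": 0}]}}

```text
time: 15.5
position: [0.4775, -0.176, 0.0421]
ee_rot: [3.118, -0.159, 0.079]
ft_force: [0.0, 0.6, -0.0]
grip_width: 0.278
```

```bash
python3 to.py 0.483 -0.18 0.024 -0.099;python3 st.py
python3 - <<'E'
from h import *
for n in ("wrist","side"):
    c,im,d=snap(n);cv2.imwrite(f"pics/m_{n}.png",im)
E
```

```text
t 15.5 pos [ 0.4775 -0.176   0.0421] yaw -0.1017 j [-0.59  0.51  1.8   0.01  0.78 -0.5 ] v 0.019 F [ 0.   0.6 -0. ] w 0.278
shift [0.0049 0.0031 0.0185] twist -0.0027
t 15.5 pos [ 0.4775 -0.176   0.0421] yaw -0.1017 z [ 0.049 -0.021 -0.999] F [ 0.   0.6 -0. ] w 0.278 j [-0.59  0.51  1.8   0.01  0.78 -0.5 ]
```

View pics/m_wrist.png

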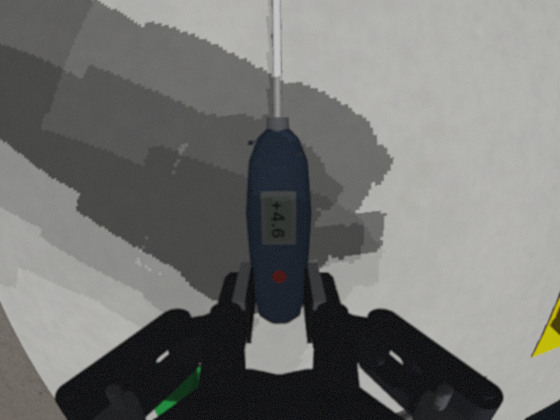

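View pics/m_side.png

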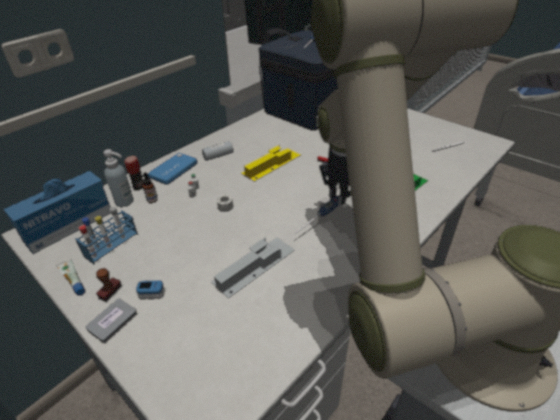

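Call:
{"method": "arm_command", "body": {"rows": [{"dx": 0.002, "dy": 0.001, "dz": 0.01, "twist": 0}, {"dx": 0.002, "dy": 0.001, "dz": 0.006, "twist": 0}, {"dx": 0, "dy": 0, "dz": 0.002, "twist": 0}, {"dx": 0, "dy": 0, "dz": 0, "twist": 0}]}}

```text
time: 15.93
position: [0.4839, -0.1799, 0.0249]
ee_rot: [3.116, -0.162, 0.084]
ft_force: [0.3, -0.0, 0.4]
grip_width: 0.275
```

```bash
python3 to.py 0.483 -0.18 0.015 -0.099
```

```text
t 15.93 pos [ 0.4839 -0.1799  0.0249] yaw -0.1031 j [-0.59  0.56  1.79  0.01  0.74 -0.49] v 0.009 F [ 0.3 -0.   0.4] w 0.275
shift [-0.0015  0.      0.0099] twist -0.0041
```

Release onto the table, rise a little and look.

Call:
{"method": "arm_command", "body": {"rows": [{"dx": 0, "dy": 0, "dz": 0.002, "twist": 0}, {"dx": 0, "dy": 0, "dz": 0, "twist": 0}, {"dx": 0, "dy": 0, "dz": 0, "twist": 0}, {"dx": 0, "dy": 0, "dz": 0, "twist": 0}, {"dx": 0, "dy": 0, "dz": -0.01, "twist": 0}, {"dx": 0, "dy": 0, "dz": -0.015, "twist": 0}, {"dx": 0, "dy": 0, "dz": -0.015, "twist": 0}, {"dx": 0, "dy": 0, "dz": -0.015, "twist": 0}, {"dx": 0, "dy": 0, "dz": -0.015, "twist": 0}, {"dx": 0, "dy": 0, "dz": -0.01, "twist": 0}, {"dx": 0, "dy": 0, "dz": 0, "twist": 0}, {"dx": 0, "dy": 0, "dz": 0, "twist": 0}], "jaw": 0.055}}

```text
time: 16.93
position: [0.4799, -0.1781, 0.112]
ee_rot: [3.113, -0.162, 0.09]
ft_force: [-0.4, 0.1, 0.9]
grip_width: 0.64
```

```bash
python3 st.py
python3 - <<'E'
from h import *
c,im,d=snap("wrist");cv2.imwrite("pics/n.png",im);np.savez("w3.npz",im=im,d=d,**c)
E
```

```text
t 16.93 pos [ 0.4799 -0.1781  0.112 ] yaw -0.1033 z [ 0.056 -0.026 -0.998] F [-0.4  0.1  0.9] w 0.64 j [-0.59  0.4   1.75  0.01  0.93 -0.49]
```

View pics/n.png

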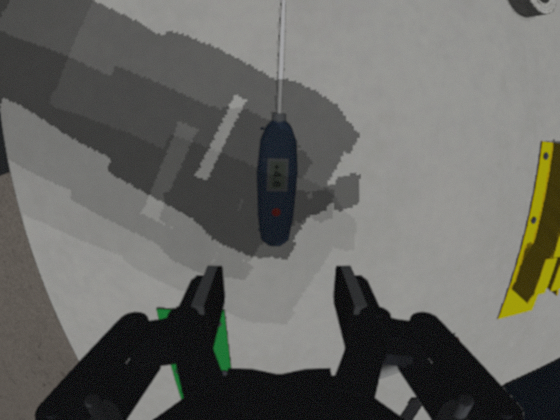

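The handle lies flat at (277,182), display up, with the probe pointing toward the holster.

```bash
cat > meas.py <<'E'
from h import *
import sys
w=np.load(sys.argv[1]);c={k:w[k] for k in w.files};im=w['im'];z=float(sys.argv[2])
hsv=cv2.cvtColor(im,cv2.COLOR_BGR2HSV)
m=cv2.inRange(hsv,(100,80,15),(128,255,255));m[:,:230]=0;m[:,330:]=0;m[260:]=0
m=cv2.morphologyEx(m,cv2.MORPH_CLOSE,np.ones((11,11)))
n,l,st,ce=cv2.connectedComponentsWithStats(m);k=1+st[1:,4].argmax();print(st[k],ce[k])
v,u=np.where(l==k);C=[]
for r in range(st[k][1]+10,st[k][1]+st[k][3]-8,8):
    us=u[v==r];a=onz(c,us.min()-.5,r,z,True);b=onz(c,us.max()+.5,r,z,True);C.append(((a+b)/2)[:2]);print(r,((a+b)/2).round(4)[:2],round(1e3*np.linalg.norm(a-b),1))
C=np.array(C);p=np.polyfit(C[:,1],C[:,0],1);print("x = %.4f + %.4f*y"%(p[1],p[0]))
r0,r1=st[k][1],st[k][1]+st[k][3]-1
f=onz(c,u[v==r0].mean(),r0-.5,z,True);e=onz(c,u[v==r1].mean(),r1+.5,z,True);print("front",f.round(4),"rear",e.round(4),np.linalg.norm(f-e))
yc=(f+e)[1]/2;print("centre",p[1]+p[0]*yc,yc)
E
python3 meas.py w3.npz 0.009
python3 - <<'E'
from h import *
w=np.load("w3.npz");c={k:w[k] for k in w.files}
for q in [(279.5,108),(280.5,60),(282.5,10)]:print(onz(c,*q,.009,True).round(4))
E
```

```text
[ 258  121   39  124 3211] [276.22890065 183.74151355]
131 [ 0.4911 -0.1158] 19.3
139 [ 0.4905 -0.1216] 23.7
147 [ 0.4899 -0.1274] 25.3
155 [ 0.489  -0.1332] 26.1
163 [ 0.488  -0.1391] 27.0
171 [ 0.4874 -0.1451] 28.7
179 [ 0.4863 -0.1511] 28.1
187 [ 0.4853 -0.1571] 27.6
195 [ 0.4847 -0.1633] 27.8
203 [ 0.484  -0.1696] 26.5
211 [ 0.4825 -0.1759] 25.2
219 [ 0.4822 -0.1825] 24.7
227 [ 0.4807 -0.189 ] 23.3
235 [ 0.48   -0.1957] 20.4
x = 0.5078 + 0.1419*y
front [ 0.488  -0.1079  0.009 ] rear [ 0.4799 -0.204   0.009 ] 0.09650986437520481
centre 0.4856631499000542 -0.1559640377540525
[ 0.4939 -0.0995  0.009 ]
[ 0.4981 -0.0652  0.009 ]
[ 0.5034 -0.0281  0.009 ]
```

```bash
python3 to.py 0.4821 -0.1817 0.0145 -0.138
```

```text
t 16.98 pos [ 0.4799 -0.1781  0.1119] yaw -0.1033 j [-0.59  0.4   1.75  0.01  0.93 -0.49] v 0.019 F [0.3 0.4 0.5] w 0.646
shift [-0.0032  0.0014  0.0974] twist 0.0347
```

Call:
{"method": "arm_command", "body": {"rows": [{"dx": -0.001, "dy": 0.0005, "dz": 0.012, "twist": 0.01}, {"dx": -0.001, "dy": 0.0005, "dz": 0.014, "twist": 0.01}, {"dx": 0, "dy": 0, "dz": 0.014, "twist": 0.01}, {"dx": 0, "dy": 0, "dz": 0.014, "twist": 0.003}, {"dx": 0, "dy": 0, "dz": 0.012, "twist": 0}, {"dx": 0, "dy": 0, "dz": 0.006, "twist": 0}, {"dx": 0, "dy": 0, "dz": 0, "twist": 0}]}}

```text
time: 17.57
position: [0.4806, -0.18, 0.0341]
ee_rot: [3.113, -0.216, 0.085]
ft_force: [0.6, 1.2, -0.4]
grip_width: 0.645
```

```bash
python3 to.py 0.4821 -0.1817 0.0145 -0.138
```

```text
t 17.57 pos [ 0.4806 -0.18    0.0341] yaw -0.1383 j [-0.59  0.53  1.79  0.01  0.76 -0.46] v 0.007 F [ 0.6  1.2 -0.4] w 0.645
shift [0.0006 0.0012 0.0196] twist -0.0003
```

Call:
{"method": "arm_command", "body": {"rows": [{"dx": 0.0003, "dy": 0.0005, "dz": 0.009, "twist": 0}, {"dx": 0, "dy": 0.0005, "dz": 0.006, "twist": 0}, {"dx": 0, "dy": 0, "dz": 0.003, "twist": 0}, {"dx": 0, "dy": 0, "dz": 0, "twist": 0}]}}

```text
time: 17.9
position: [0.482, -0.1817, 0.0149]
ee_rot: [3.113, -0.216, 0.085]
ft_force: [0.3, 0.1, 0.0]
grip_width: 0.645
```

Call:
{"method": "arm_command", "body": {"rows": [{"dx": 0, "dy": 0, "dz": 0, "twist": 0}, {"dx": 0, "dy": 0, "dz": 0, "twist": 0}, {"dx": 0, "dy": 0, "dz": 0, "twist": 0}, {"dx": 0, "dy": 0, "dz": 0, "twist": 0}, {"dx": 0, "dy": 0, "dz": 0, "twist": 0}], "jaw": 0.01, "force": 35}}

```text
time: 18.32
position: [0.4825, -0.182, 0.016]
ee_rot: [3.112, -0.216, 0.088]
ft_force: [-0.1, -0.1, 0.5]
grip_width: 0.275
```

```bash
python3 to.py 0.4842 -0.18 0.0215 -0.099; python3 st.py
```

```text
t 18.32 pos [ 0.4825 -0.182   0.016 ] yaw -0.1379 j [-0.59  0.57  1.8   0.02  0.72 -0.47] v 0.005 F [-0.1 -0.1  0.5] w 0.275
shift [ 0.0017 -0.0021 -0.0054] twist -0.0389
t 18.32 pos [ 0.4825 -0.182   0.016 ] yaw -0.1379 z [ 0.055 -0.025 -0.998] F [-0.1 -0.1  0.5] w 0.275 j [-0.59  0.57  1.8   0.02  0.72 -0.47]
```

Call:
{"method": "arm_command", "body": {"rows": [{"dx": 0, "dy": 0, "dz": -0.003, "twist": 0}, {"dx": 0.0005, "dy": 0, "dz": -0.003, "twist": -0.012}, {"dx": 0.0005, "dy": 0, "dz": -0.001, "twist": -0.014}, {"dx": 0.0005, "dy": 0, "dz": 0, "twist": -0.01}, {"dx": 0, "dy": 0, "dz": 0, "twist": 0}]}}

```text
time: 18.73
position: [0.4839, -0.1821, 0.0244]
ee_rot: [3.114, -0.153, 0.089]
ft_force: [0.4, 0.5, -0.2]
grip_width: 0.276
```

```bash
python3 to.py 0.4892 -0.13 0.022 -0.099; python3 st.py
```

```text
t 18.73 pos [ 0.4839 -0.1821  0.0244] yaw -0.0977 j [-0.59  0.56  1.79  0.02  0.74 -0.5 ] v 0.003 F [ 0.4  0.5 -0.2] w 0.276
shift [ 0.     -0.0524  0.0014] twist 0.0013
t 18.73 pos [ 0.4839 -0.1821  0.0244] yaw -0.0977 z [ 0.056 -0.025 -0.998] F [ 0.4  0.5 -0.2] w 0.276 j [-0.59  0.56  1.79  0.02  0.74 -0.5 ]
```

Call:
{"method": "arm_command", "body": {"rows": [{"dx": 0, "dy": -0.006, "dz": 0.0003, "twist": 0}, {"dx": 0, "dy": -0.01, "dz": 0.0003, "twist": 0}, {"dx": 0, "dy": -0.01, "dz": 0.0003, "twist": 0}, {"dx": 0, "dy": -0.01, "dz": 0.0003, "twist": 0}, {"dx": 0, "dy": -0.008, "dz": 0.0003, "twist": 0}, {"dx": 0, "dy": -0.003, "dz": 0, "twist": 0}, {"dx": 0, "dy": 0, "dz": 0, "twist": 0}]}}

```text
time: 19.32
position: [0.4887, -0.1291, 0.0213]
ee_rot: [3.115, -0.151, 0.087]
ft_force: [-0.5, 0.7, -0.9]
grip_width: 0.276
```

```bash
python3 to.py 0.4892 -0.13 0.022 -0.099; python3 st.py
python3 - <<'E'
from h import *
for n in ("wrist","scene","side"):
    c,im,d=snap(n);cv2.imwrite(f"pics/o_{n}.png",im);np.savez("w4.npz" if n=="wrist" else n+"4.npz",im=im,d=d,**c)
E
```

```text
t 19.32 pos [ 0.4887 -0.1291  0.0213] yaw -0.0966 j [-0.49  0.54  1.82  0.01  0.71 -0.4 ] v 0.017 F [-0.5  0.7 -0.9] w 0.276
shift [ 0.0006  0.0009 -0.0006] twist 0.0024
t 19.32 pos [ 0.4887 -0.1291  0.0213] yaw -0.0966 z [ 0.055 -0.024 -0.998] F [-0.5  0.7 -0.9] w 0.276 j [-0.49  0.54  1.82  0.01  0.71 -0.4 ]
```

View pics/o_wrist.png

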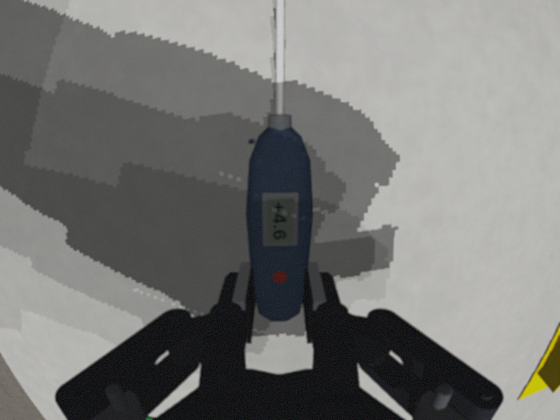

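View pics/o_side.png

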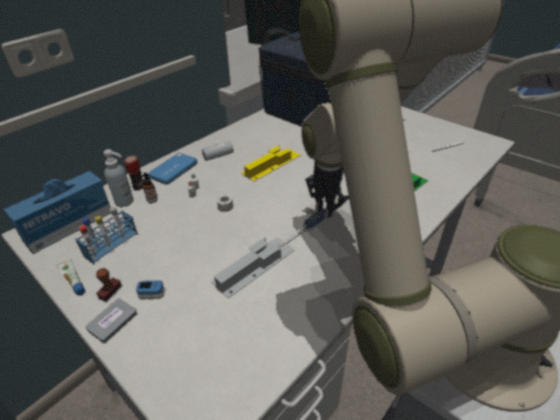

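```bash
python3 meas.py w4.npz 0.0145 | tail -3
python3 - <<'E'
from h import *
w=np.load("w4.npz");c={k:w[k] for k in w.files};g=cv2.cvtColor(w['im'],cv2.COLOR_BGR2GRAY).astype(float)
for v in (4,20,40,60,80,100):
    r=g[v-1:v+2,262:300].mean(0);r=r-np.median(r);x=np.arange(262,300);k=r>.5*r.max();u=(x[k]*r[k]).sum()/r[k].sum()
    p=onz(c,u,v,.0145,True);print(v,u.round(1),p.round(4),"holster line off mm",round(1e3*(p[0]-(.5093+.0995*(p[1]-.0718))),1))
w=np.load("side4.npz")['im'];cv2.imwrite("pics/p_side.png",cv2.resize(w[180:300,200:360],None,fx=5,fy=5,interpolation=cv2.INTER_CUBIC))
E
```

```text
x = 0.5010 + 0.0959*y
front [ 0.4942 -0.0551  0.0145] rear [ 0.4896 -0.1166  0.0145] 0.061682747812244754
centre 0.49275301260390736 -0.08585083606616933
4 280.0 [ 0.5012 -0.0023  0.0145] holster line off mm -0.8
20 279.9 [ 0.5004 -0.0095  0.0145] holster line off mm -0.8
40 279.9 [ 0.4996 -0.0183  0.0145] holster line off mm -0.8
60 279.9 [ 0.4987 -0.0269  0.0145] holster line off mm -0.8
80 281.5 [ 0.4986 -0.0354  0.0145] holster line off mm -0.1
100 279.6 [ 0.4969 -0.0437  0.0145] holster line off mm -0.9
```

View pics/p_side.png

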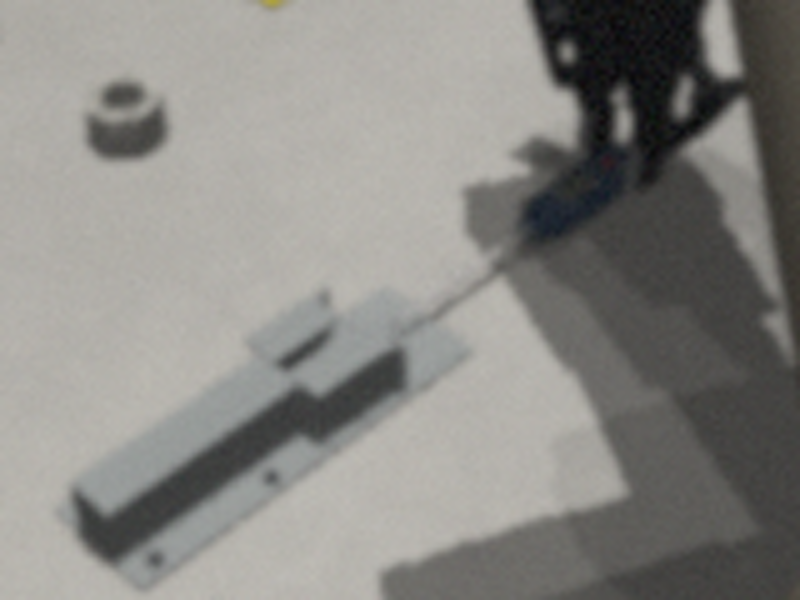

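The probe is parallel to the holster axis and 0.8 mm off it, so I'll go in.

Call:
{"method": "arm_command", "body": {"rows": [{"dx": 0.0005, "dy": -0.008, "dz": 0.0002, "twist": 0.001}, {"dx": 0.0003, "dy": -0.01, "dz": 0.0002, "twist": 0.001}, {"dx": 0, "dy": -0.01, "dz": 0.0002, "twist": 0}, {"dx": 0, "dy": -0.01, "dz": 0.0002, "twist": 0}, {"dx": 0, "dy": -0.01, "dz": 0.0002, "twist": 0}, {"dx": 0, "dy": -0.008, "dz": 0, "twist": 0}, {"dx": 0, "dy": -0.004, "dz": 0, "twist": 0}, {"dx": 0, "dy": 0, "dz": 0, "twist": 0}]}}

```text
time: 20.13
position: [0.4963, -0.0646, 0.0191]
ee_rot: [3.114, -0.158, 0.088]
ft_force: [0.3, 0.0, -0.1]
grip_width: 0.276
```

```bash
python3 to.py 0.5064 0.0429 0.021 -0.099; python3 st.py
python3 - <<'E'
from h import *
p=ctrl.read_state()['position'];print("line off mm",1e3*(p[0]-(.5093+.0995*(p[1]-.0718))))
c,im,d=snap("wrist");cv2.imwrite(f"pics/q.png",im)
E
```

```text
t 20.13 pos [ 0.4963 -0.0646  0.0191] yaw -0.1011 j [-0.36  0.54  1.84 -0.01  0.7  -0.26] v 0.012 F [ 0.3  0.  -0.1] w 0.276
shift [-0.0007 -0.1079 -0.004 ] twist -0.0021
t 20.13 pos [ 0.4963 -0.0646  0.0191] yaw -0.1011 z [ 0.055 -0.025 -0.998] F [ 0.3  0.  -0.1] w 0.276 j [-0.36  0.54  1.84 -0.01  0.7  -0.26]
line off mm 0.5937506940279502
```

View pics/q.png

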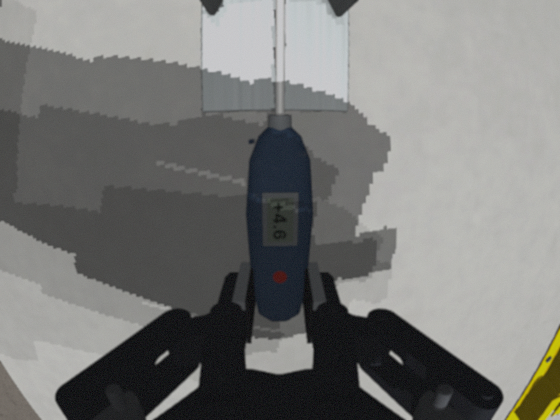

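Call:
{"method": "arm_command", "body": {"rows": [{"dx": 0, "dy": 0, "dz": -0.003, "twist": 0}, {"dx": -0.0002, "dy": -0.006, "dz": -0.0005, "twist": -0.001}, {"dx": -0.0002, "dy": -0.01, "dz": 0, "twist": -0.001}, {"dx": 0, "dy": -0.01, "dz": 0, "twist": 0}, {"dx": 0, "dy": -0.01, "dz": 0, "twist": 0}, {"dx": 0, "dy": -0.01, "dz": 0, "twist": 0}, {"dx": 0, "dy": -0.006, "dz": 0, "twist": 0}, {"dx": 0, "dy": 0, "dz": 0, "twist": 0}]}}

```text
time: 20.85
position: [0.5015, -0.0082, 0.022]
ee_rot: [3.114, -0.157, 0.089]
ft_force: [0.4, -0.7, -0.1]
grip_width: 0.276
```

```bash
python3 to.py 0.5064 0.0429 0.021 -0.099
python3 - <<'E'
from h import *
p=ctrl.read_state()['position'];print("line off mm",1e3*(p[0]-(.5093+.0995*(p[1]-.0718))))
c,im,d=snap("wrist");cv2.imwrite(f"pics/r.png",im)
E
```

```text
t 20.85 pos [ 0.5015 -0.0082  0.022 ] yaw -0.1004 j [-0.24  0.54  1.83 -0.02  0.71 -0.13] v 0.008 F [ 0.4 -0.7 -0.1] w 0.276
shift [-0.0003 -0.0513 -0.    ] twist -0.0014
line off mm 0.18357139997582372
```

View pics/r.png

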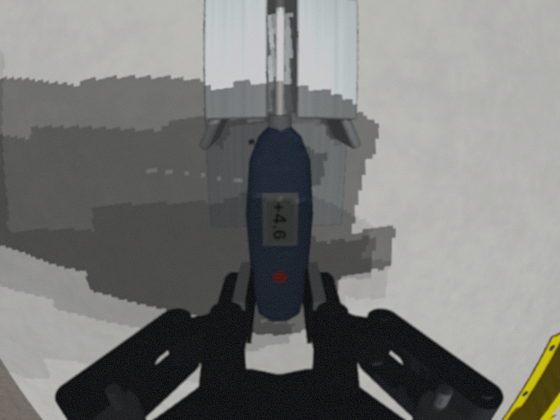

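The probe (280,50) is centred in the slot between the cheeks (268–297) and runs on under the roof. 51 mm to go. I'll push on slowly.

Call:
{"method": "arm_command", "body": {"rows": [{"dx": 0, "dy": -0.006, "dz": 0, "twist": 0}, {"dx": 0, "dy": -0.008, "dz": 0, "twist": 0}, {"dx": 0, "dy": -0.008, "dz": 0, "twist": 0}, {"dx": 0, "dy": -0.008, "dz": 0, "twist": 0}, {"dx": 0, "dy": -0.006, "dz": 0, "twist": 0}, {"dx": 0, "dy": -0.003, "dz": 0, "twist": 0}, {"dx": 0, "dy": 0, "dz": 0, "twist": 0}]}}

```text
time: 21.48
position: [0.5059, 0.034, 0.0211]
ee_rot: [3.114, -0.158, 0.089]
ft_force: [0.0, 0.1, -0.6]
grip_width: 0.28
```

```bash
python3 to.py 0.5064 0.0429 0.019 -0.099
python3 - <<'E'
from h import *
c,im,d=snap("wrist");cv2.imwrite(f"pics/s.png",im)
E
```

```text
t 21.48 pos [0.5059 0.034  0.0211] yaw -0.101 j [-0.16  0.55  1.82 -0.03  0.72 -0.04] v 0.007 F [ 0.   0.1 -0.6] w 0.28
shift [-0.0005 -0.009   0.0019] twist -0.002
```

View pics/s.png

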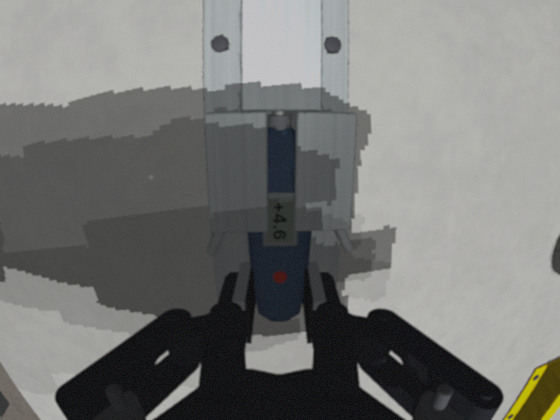

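Call:
{"method": "arm_command", "body": {"rows": [{"dx": 0, "dy": -0.003, "dz": 0.001, "twist": 0}, {"dx": 0, "dy": -0.003, "dz": 0.0005, "twist": 0}, {"dx": 0, "dy": -0.002, "dz": 0, "twist": 0}]}}

```text
time: 21.78
position: [0.5069, 0.0415, 0.0193]
ee_rot: [3.113, -0.16, 0.089]
ft_force: [-0.2, 0.5, 0.2]
grip_width: 0.282
```

```bash
python3 to.py 0.5064 0.0429 0.019 -0.099
```

```text
t 21.78 pos [0.5069 0.0415 0.0193] yaw -0.1022 j [-0.14  0.56  1.81 -0.03  0.72 -0.02] v 0.056 F [-0.2  0.5  0.2] w 0.282
shift [-0.0007 -0.0013  0.0002] twist -0.0032
```

Call:
{"method": "arm_command", "body": {"rows": [{"dx": 0, "dy": -0.002, "dz": 0, "twist": 0}, {"dx": 0, "dy": -0.002, "dz": 0, "twist": 0}]}}

```text
time: 21.95
position: [0.5073, 0.0457, 0.0191]
ee_rot: [3.113, -0.161, 0.089]
ft_force: [-2.2, -1.4, 0.1]
grip_width: 0.277
```

```bash
python3 to.py 0.5064 0.0429 0.019 -0.099
```

```text
t 21.95 pos [0.5073 0.0457 0.0191] yaw -0.1025 j [-0.13  0.56  1.81 -0.03  0.72 -0.01] v 0.054 F [-2.2 -1.4  0.1] w 0.277
shift [-0.0007  0.0029  0.0001] twist -0.0035
```

Run:
```python
from h import *
c,im,d=snap("wrist");cv2.imwrite(f"pics/t.png",im)
s=ctrl.read_state();print(s['ft_force'],s['moment'])
```

```text
[-1.39188553 -0.25838399 -1.00351745] [-0.03872848  0.11925415  0.01858235]
```

View pics/t.png

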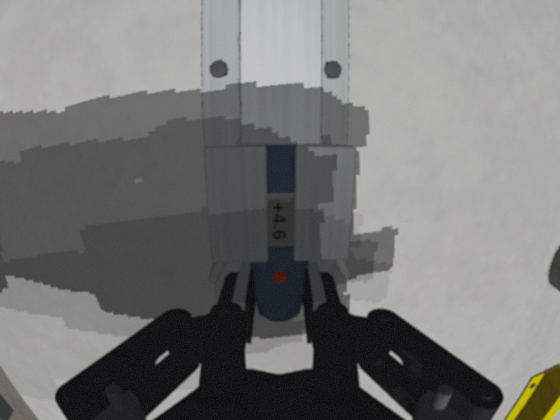

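Run:
```python
from h import *
c=cams.get_calibration("wrist")
for n,q,z in [("mouthL",(240,262),.039),("mouthR",(320,262),.039),("dot",(280,277),.021),("rear",(280,321),.013),("dispfront",(281,193),.021),("disprear",(281,246),.021)]:
    print(n,onz(c,*q,z,True).round(4))
w=np.load("w3.npz");c={k:w[k] for k in w.files}
for n,q,z in [("dot",(276,212),.018),("rear",(275,245),.009),("dispfront",(278,158),.018),("disprear",(278,191),.018)]:
    print(n,onz(c,*q,z,True).round(4))
```

```text
mouthL [0.4931 0.0737 0.039 ]
mouthR [0.5239 0.0696 0.039 ]
dot [0.5077 0.0539 0.021 ]
rear [0.5049 0.0214 0.013 ]
dispfront [0.5121 0.0937 0.021 ]
disprear [0.5097 0.0697 0.021 ]
dot [ 0.4831 -0.1735  0.018 ]
rear [ 0.4794 -0.2044  0.009 ]
dispfront [ 0.4887 -0.1338  0.018 ]
disprear [ 0.4862 -0.1577  0.018 ]
```

Call:
{"method": "arm_command", "body": {"rows": [{"dx": 0, "dy": -0.002, "dz": 0, "twist": 0}, {"dx": 0, "dy": -0.002, "dz": 0, "twist": 0}]}}

```text
time: 22.17
position: [0.507, 0.0484, 0.0188]
ee_rot: [3.11, -0.157, 0.085]
ft_force: [-3.0, -22.9, -0.3]
grip_width: 0.274
```

```bash
python3 to.py 0.5064 0.0429 0.019 -0.099;python3 - <<'E'
from h import *
c,im,d=snap("wrist");cv2.imwrite(f"pics/u.png",im)
E
```

```text
t 22.17 pos [0.507  0.0484 0.0188] yaw -0.1004 j [-0.12  0.56  1.81 -0.03  0.72  0.  ] v 0.055 F [ -3.  -22.9  -0.3] w 0.274
shift [-0.      0.0056 -0.0001] twist -0.0014
```

View pics/u.png

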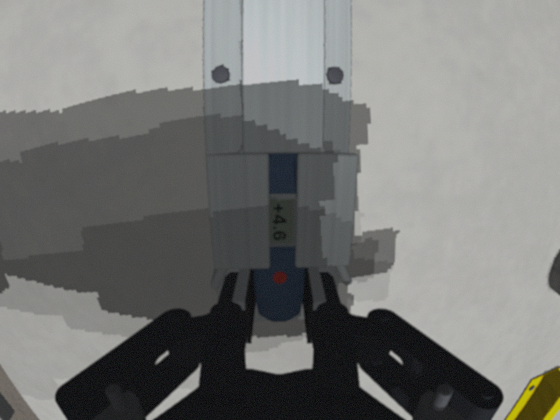

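Call:
{"method": "arm_command", "body": {"rows": [{"dx": 0, "dy": 0, "dz": 0, "twist": 0}, {"dx": 0, "dy": 0, "dz": 0, "twist": 0}, {"dx": 0, "dy": 0, "dz": 0, "twist": 0}, {"dx": 0, "dy": 0.002, "dz": 0, "twist": 0}, {"dx": 0, "dy": 0.003, "dz": -0.005, "twist": 0}, {"dx": 0, "dy": 0.005, "dz": -0.01, "twist": 0}, {"dx": 0, "dy": 0.01, "dz": -0.015, "twist": 0}, {"dx": 0, "dy": 0.01, "dz": -0.015, "twist": 0}, {"dx": 0, "dy": 0.015, "dz": -0.01, "twist": 0}, {"dx": 0, "dy": 0.01, "dz": -0.01, "twist": 0}, {"dx": 0, "dy": 0, "dz": 0, "twist": 0}, {"dx": 0, "dy": 0, "dz": 0, "twist": 0}], "jaw": 0.04}}

```text
time: 23.22
position: [0.4979, -0.0082, 0.093]
ee_rot: [3.109, -0.158, 0.092]
ft_force: [0.5, -0.7, 0.3]
grip_width: 0.468
```

```bash
python3 st.py;python3 - <<'E'
from h import *
c,im,d=snap("wrist");cv2.imwrite(f"pics/v.png",im);np.savez("w5.npz",im=im,d=d,**c)
E
```

```text
t 23.22 pos [ 0.4979 -0.0082  0.093 ] yaw -0.1007 z [ 0.057 -0.03  -0.998] F [ 0.5 -0.7  0.3] w 0.468 j [-0.24  0.41  1.8  -0.02  0.87 -0.13]
```

View pics/v.png

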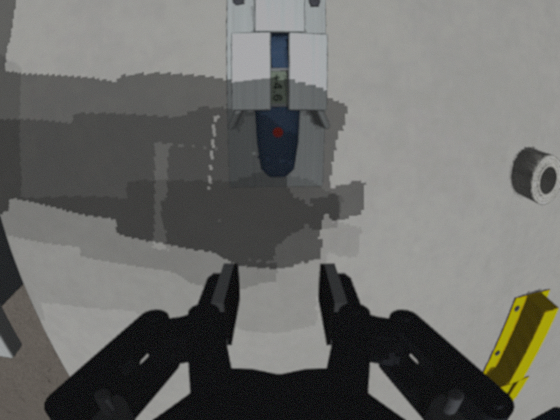

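Run:
```python
from h import *
w=np.load("w5.npz");c={k:w[k] for k in w.files};im=w['im']
cv2.imwrite("pics/w.png",cv2.resize(im[20:200,215:340],None,fx=3.3,fy=3.3,interpolation=cv2.INTER_CUBIC))
for n,q,z in [("mouth",(280,109),.039),("dot",(278,132),.021),("rear",(277.5,176.5),.012),("plateL",(229,186),.003),("plateR",(326,187),.003)]:
    print(n,onz(c,*q,z,True).round(4))
```

```text
mouth [0.5091 0.0713 0.039 ]
dot [0.5075 0.0564 0.021 ]
rear [0.5046 0.0258 0.012 ]
plateL [0.4704 0.0208 0.003 ]
plateR [0.5385 0.012  0.003 ]
```

View pics/w.png

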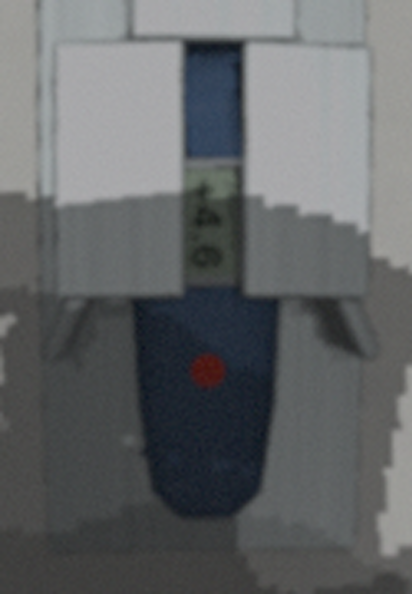

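I had the sign wrong: with the tip at 151 mm, the centre belongs 3 mm *inside* the mouth. It measures 2.3 mm inside, with the rear 46 mm out. I'll confirm the stop by pushing on the rear end with the jaws shut.

Call:
{"method": "arm_command", "body": {"rows": [{"dx": 0.001, "dy": 0.008, "dz": 0, "twist": 0}, {"dx": 0.001, "dy": 0.005, "dz": 0.008, "twist": 0}, {"dx": 0, "dy": 0.002, "dz": 0.012, "twist": 0}, {"dx": 0, "dy": 0, "dz": 0.012, "twist": 0}, {"dx": 0, "dy": 0, "dz": 0.012, "twist": 0}, {"dx": 0, "dy": 0, "dz": 0.01, "twist": 0}, {"dx": 0, "dy": 0, "dz": 0.006, "twist": 0}, {"dx": 0, "dy": 0, "dz": 0, "twist": 0}], "jaw": 0.0}}

```text
time: 23.93
position: [0.5004, -0.0257, 0.0249]
ee_rot: [3.111, -0.154, 0.082]
ft_force: [-0.2, 0.3, 0.3]
grip_width: -0.002
```

```bash
python3 to.py 0.5035 0.0138 0.021 -0.099;python3 st.py
```

```text
t 23.93 pos [ 0.5004 -0.0257  0.0249] yaw -0.098 j [-0.28  0.53  1.83 -0.02  0.72 -0.17] v 0.013 F [-0.2  0.3  0.3] w -0.002
shift [-0.001  -0.0397  0.0029] twist 0.001
t 23.93 pos [ 0.5004 -0.0257  0.0249] yaw -0.098 z [ 0.051 -0.028 -0.998] F [-0.2  0.3  0.3] w -0.002 j [-0.28  0.53  1.83 -0.02  0.72 -0.17]
```

Call:
{"method": "arm_command", "body": {"rows": [{"dx": 0, "dy": -0.008, "dz": 0.001, "twist": 0}, {"dx": 0, "dy": -0.01, "dz": 0.001, "twist": 0}, {"dx": 0, "dy": -0.008, "dz": 0.001, "twist": 0}, {"dx": 0, "dy": -0.004, "dz": 0, "twist": 0}, {"dx": 0, "dy": 0, "dz": 0, "twist": 0}]}}

```text
time: 24.35
position: [0.504, 0.0076, 0.0211]
ee_rot: [3.112, -0.153, 0.082]
ft_force: [-0.7, 0.4, -0.3]
grip_width: 0.002
```

```bash
python3 to.py 0.5035 0.0138 0.021 -0.099;python3 - <<'E'
from h import *
c,im,d=snap("wrist");cv2.imwrite(f"pics/x.png",im)
E
```

```text
t 24.35 pos [0.504  0.0076 0.0211] yaw -0.0975 j [-0.21  0.55  1.82 -0.02  0.72 -0.09] v 0.014 F [-0.7  0.4 -0.3] w 0.002
shift [-0.0011 -0.0061 -0.0001] twist 0.0015
```

View pics/x.png

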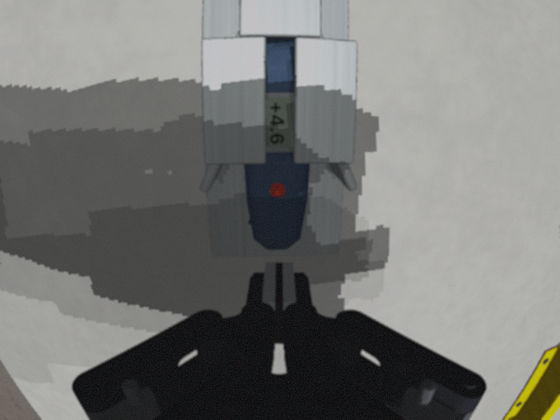

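The shut fingers (279,265) are centred just behind the handle's rear end (276,248). I'll push in small steps.

Call:
{"method": "arm_command", "body": {"rows": [{"dx": -0.0005, "dy": -0.003, "dz": 0, "twist": 0}, {"dx": 0, "dy": -0.003, "dz": 0, "twist": 0}]}}

```text
time: 24.57
position: [0.5044, 0.0135, 0.0214]
ee_rot: [3.111, -0.153, 0.084]
ft_force: [-0.8, -0.3, 0.6]
grip_width: 0.003
```

Call:
{"method": "arm_command", "body": {"rows": [{"dx": 0, "dy": -0.0015, "dz": 0, "twist": 0}, {"dx": 0, "dy": -0.0015, "dz": 0, "twist": 0}]}}

```text
time: 24.73
position: [0.5048, 0.0168, 0.0216]
ee_rot: [3.111, -0.153, 0.085]
ft_force: [-0.5, -2.8, 0.2]
grip_width: 0.001
```

Call:
{"method": "arm_command", "body": {"rows": [{"dx": 0, "dy": -0.0015, "dz": 0, "twist": 0}, {"dx": 0, "dy": -0.0015, "dz": 0, "twist": 0}]}}

```text
time: 24.9
position: [0.5056, 0.0176, 0.0218]
ee_rot: [3.107, -0.151, 0.086]
ft_force: [-1.9, -15.3, 0.4]
grip_width: 0.0
```

```bash
python3 st.py
```

```text
t 24.9 pos [0.5056 0.0176 0.0218] yaw -0.0961 z [ 0.054 -0.032 -0.998] F [ -1.9 -15.3   0.4] w 0.0 j [-0.19  0.55  1.82 -0.03  0.72 -0.06]
```

Call:
{"method": "arm_command", "body": {"rows": [{"dx": 0, "dy": -0.0025, "dz": 0, "twist": 0}]}}

```text
time: 24.98
position: [0.5061, 0.0179, 0.022]
ee_rot: [3.103, -0.149, 0.087]
ft_force: [-1.9, -21.7, 0.6]
grip_width: -0.001
```

Call:
{"method": "arm_command", "body": {"rows": [{"dx": 0, "dy": 0, "dz": 0, "twist": 0}, {"dx": 0, "dy": 0.006, "dz": 0, "twist": 0}, {"dx": 0, "dy": 0.012, "dz": 0, "twist": 0}, {"dx": 0, "dy": 0.014, "dz": -0.008, "twist": 0}, {"dx": 0, "dy": 0.01, "dz": -0.02, "twist": 0}, {"dx": 0, "dy": 0.005, "dz": -0.025, "twist": 0}, {"dx": 0, "dy": 0, "dz": -0.025, "twist": 0}, {"dx": 0, "dy": 0, "dz": -0.02, "twist": 0}, {"dx": 0, "dy": 0, "dz": -0.01, "twist": 0}, {"dx": 0, "dy": 0, "dz": 0, "twist": 0}, {"dx": 0, "dy": 0, "dz": 0, "twist": 0}]}}

```text
time: 25.9
position: [0.4944, -0.0306, 0.1356]
ee_rot: [3.104, -0.154, 0.084]
ft_force: [0.5, 0.4, -0.5]
grip_width: 0.004
```

```bash
python3 st.py;python3 - <<'E'
from h import *
for n in("wrist","scene","side"):
    c,im,d=snap(n);np.savez(f"z_{n}.npz",im=im,d=d,**c)
    cv2.imwrite(f"pics/z_{n}.png",im)
E
```

```text
t 25.9 pos [ 0.4944 -0.0306  0.1356] yaw -0.0981 z [ 0.052 -0.036 -0.998] F [ 0.5  0.4 -0.5] w 0.004 j [-0.29  0.34  1.77 -0.02  0.98 -0.18]
```

View pics/z_wrist.png

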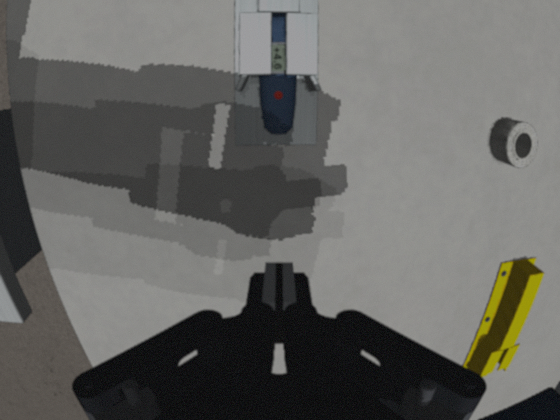

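View pics/z_scene.png

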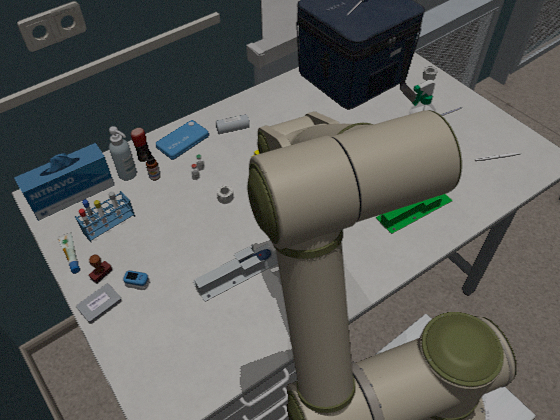

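Run:
```python
from h import *
w=np.load("z_wrist.npz");c={k:w[k] for k in w.files}
for n,q,z in [("mouth",(279,75.5),.039),("plate front",(276,145),.003),("dot",(278,95),.021),("rear",(277,133),.012)]:
    print(n,onz(c,*q,z,True).round(4))
cv2.imwrite("pics/zz.png",cv2.resize(w['im'][0:150,225:330],None,fx=3.8,fy=3.8,interpolation=cv2.INTER_CUBIC))
```

```text
mouth [0.5091 0.0699 0.039 ]
plate front [0.5034 0.0161 0.003 ]
dot [0.508  0.0563 0.021 ]
rear [0.5048 0.0268 0.012 ]
```

View pics/zz.png

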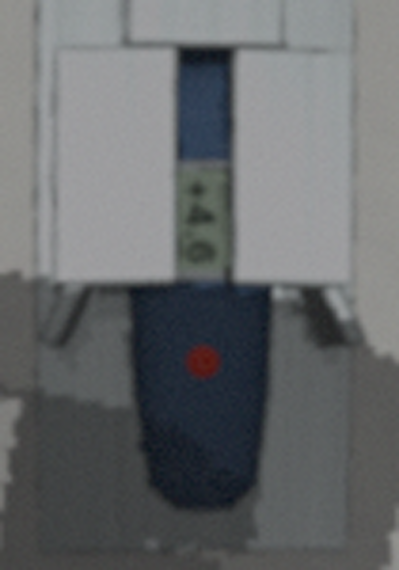

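```bash
python3 -c "
from bench import order
print(order.job_done())"
```

```text
the job is handed in; nothing more can be done
None
```

The thermometer is now in the grey holster probe first, display upward and pushed fully home. I have let go of it and handed the job in, at about 26 s of the 56 s allowed.

**What I did:** I pulled it out by the front of the handle and turned it in two quarter turns. I set it down on the bare table after each turn so I could grip it again further back. Then I slid the probe in along the holster axis and opened the jaws. Last, I pushed the rear end with the jaws shut.

**Last checks:**
- **Push test:** the handle gave only about 1 mm as the push rose from 3 to 22 N, so it is against the stop.
- **Final picture:** the display faces up and the handle lies along the holster axis. Its rear sticks out about 44 mm, where 45 mm was expected.
- **Robot:** the arm is clear and reads no contact force. The highest reading I saw was about 23 N.
- **Bystanders:** the oximeter and plaster roll look unmoved. The arm hides the marker in the last scene picture, so I did not check it at the end; nothing I did went near it.

**What went off:**
- I first took the wrong sign for how deep the handle's centre should sit, and corrected it before the final push.
- The tool tilted by about 3.5° over the vertical moves. The second set-down on the table was to let the thermometer settle flat before insertion.
- The 23 N came while I was inserting it in the grip and may have been partly the fingers touching the holster's lips.

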